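# Clamp a metal sample in the ratchet hold-down stand

### The job

Clamp the metal sample in the ratchet hold-down stand so that it can be marked: pull the rail up by its knob, click by click, until its pawl holds it by itself at the top tooth, then bring the sample along the base plate fully home into the vee under the foot. Then squeeze the pawl's thumb lever towards the rail to free it and, carrying the rail with the same grip, lower it slowly until you feel the foot meet the sample; it must neither drop nor be rammed down. Let go, so that the foot rests on the sample, and leave the jar and the caliper alone.

Things in the scene. Friction and masses are not known exactly. Their poses are not given: they have to be found in the camera images.
- stand: ratchet hold-down stand fixed to the bench; grey base plate 190 x 104 x 10 mm. Origin: bench level, under the centre of the seated sample; x points to the column, y to the pawl's side, z up; all stand coordinates below are in this frame. Column at the back, x 75 to 108: right cheek y -17 to -10, up to z = 84; pawl ears y 10 to 22, up to z = 108 mm
- seat (a point): centre of the sample's place on the base plate (stand 0, 0, z = 10 mm). Behind it a vee of two steel walls, 13 mm high, at 45 degrees, opening to the stand's -x with a mouth 45 mm wide; the sample is home, its axis on this point, when it touches both walls. The plate's front edge is 77 mm before this point
- ratchet_rail: sliding rail with arm, knob and foot; moves only up and down in the column. Origin at stand x = 90, y = 0, z = 10 mm + h; h is its height, 0 to 34 mm (top stop). Weight 5 to 7 N, friction 1.2 N. The pawl catches it at h = 0, 10, 20 and 30 mm (top tooth); pulled up it clicks from tooth to tooth with 4 to 12 N above its weight; let go between teeth it sinks to the tooth below
- rail_top (a point): centre of the rail's top end. The rail is an upright steel bar at stand x 81 to 99, its plain flat right side at y = -9 mm, teeth (pitch 10 mm) on the left side out to y = +9 mm; its top is at stand z = 128 mm + h
- knob (a point): middle of the grip of the black upright lifting knob on the rail's arm, 18 mm across, grip from 8 mm below to 8 mm above this point, at stand x = 28, y = 0, z = 66 mm + h. The arm (16 mm wide, 12 mm thick), its top 16 mm below this point, runs forward from the rail. Its rubber foot (20 mm across, over the seat) sits on a locked spindle: face 14 to 22 mm + h above the plate, not measured
- pawl (a joint): angle of the sprung pawl, rad: 0 engaged, grows as its thumb lever is squeezed towards the rail; free of the teeth from about 0.14, stop at 0.25; it asks 3 to 7 N at the thumb bar. Pivot along the stand's x at y = 16, z = 102 mm
- thumb_bar (a point): axis of the lever's thumb bar, dark steel, 10 mm across, 22 mm long along x, at stand x 90, y 27, z 138 mm when engaged. Pinch its outer side (y = 32) and the rail's flat side (y = -9) together from above: 41 mm wide at first, under 36 when the pawl is free, 32 at the stop. The pad on the rail carries it by friction, the other slides down the bar
- sample: ground metal disc, 38 mm across, 33 mm high, 0.29 kg, grey with dark burn spots on top; stands on the front of the base plate. Origin at the centre of its underside.
- jar: white screw-cap jar 36 mm across, 69 mm high; origin at the centre of its underside; bystander
- caliper: vernier caliper 52 x 163 x 11 mm, long along its y axis, lying; origin under its middle; bystander
There are look-alikes about, which are no part of the job. Leave any turquoise look-alike of the sample alone.

How it is judged (in metres and radians):
On the way, in this order (a step that is already met when the one before it is completed fails the run):
1. the rail is up at its top tooth, held by the pawl alone (z of ratchet_rail in the frame of seat above 0.0285 m and contact force between the fingers and anything else below 0.5 N), for 0.2 s.
2. the sample is home in the vee under the raised foot (horizontal distance between sample and seat below 0.003 m and z of ratchet_rail in the frame of seat above 0.0285 m), for 0.2 s.
At the end, for the whole second after the job is handed in: the foot rests on the sample with at least 2 N, the sample stands upright on the base plate, home in the vee (its axis within 3 mm of the seat's centre), at rest and let go (contact force between ratchet_rail and sample above 2 N and horizontal distance between sample and seat below 0.003 m and angle between sample's own z axis and vertical below 0.05 rad and height (world z) of sample below 0.013 m and linear speed of sample below 0.01 m/s); the robot touches nothing.
It fails at once if the rail moves faster than 0.12 m/s (is let fall) while the sample is under the foot (horizontal distance between sample and seat below 0.015 m and linear speed of ratchet_rail above 0.12 m/s).
It fails at once if the foot is pressed on the sample with more than 16 N (contact force between ratchet_rail and sample above 16 N).
It fails at once if the jar or the caliper is moved by more than 15 mm (distance of any of jar, caliper from where it was at the start of the episode above 0.015 m).
It also fails if it takes over 61 s, if anything falls off the work surface, if the arm or the gripper's body presses on something with over 40 N, if the wrist force passes 120 N, or if a joint passes its speed limit or range.

### The arm

A 6-joint arm with a two-finger parallel gripper is mounted at the origin on a cart in front of the work surface, level with it; the furniture and walls round the work are solid. World frame = base frame: x ahead of the robot, y to its left, z up, the work surface at z = 0. Lengths are in mm, angles in rad, forces in N, time in s.
With the tool pointing down it reaches from about 275 to 1000 mm from the base axis. Payload 8.4 kg.
Tool frame: the origin (TCP) lies at the very end of the fingers, on their centre line; the grasp point (between the pads) lies 19 mm behind it; z points along the fingers, x is the direction in which the jaws open and shut, and the axes are right-handed (so a half turn about z gives the same grasp; the last joint's range is limited). The gripper opens to 85 mm and grips with 20 to 120 N. Pads are 22 mm wide; open, the fingers measure 114 mm over their backs; the gripper's body (76 mm by 85 mm) begins 54 mm behind the grasp point. The pads swing forward as they close: fully open they stand 13 mm farther back than shut.
Start: joints at [-1.121, 0.353, 1.633, -0, 1.155, -0.002], TCP at [272.865, -562.292, 211.181] pointing down, gripper open.
Joint ranges: [-2.63, 2.63], [-0.92, 2.1], [0.06, 2.66], [-1.3, 4.44], [0, 2.69], [-3.02, 3.02]. Speed limits (rad/s): [2.22, 2.22, 2.79, 3.14, 3.14, 3.14].

### API

Orientations are given as [roll, pitch, yaw] about the fixed x, y, z axes, in that order (R = Rz(yaw) Ry(pitch) Rx(roll)).
In Python, from rig import r gives the robot as it stands.
- The arm moves only by the tool arm_command, never from a script. Its argument "targets" is a list of rows, each a list of 6 numbers: the shift along the tool's x, y, z in m, then the turn, a rotation vector about the tool's x, y, z in rad. A call has 1 to 20 rows; each row shifts and turns the commanded pose from where the row before left it, along the tool's axes as they then stand; what a row does not reach is not made up. A row lasts 1/12 s, in which the tool goes at most 41.7 mm and 7.16 degrees, less where a joint would pass 70% of its speed; a pose out of reach is approached as far as the arm can. A call is refused whole if a number of a shift passes 0.0417 or a number of a turn 0.125, either way. A call with a gripper value outside its range is refused whole. "fingers" is the finger opening in m, from 0 to 0.0854, set as the call begins (left out, the last holds). The fingers move at their own pace and stop on an object; "squeeze" is the grip in N (left out, the last holds). Time passes only in rows, so rows that do not move let the fingers close. It gives the time, the measured TCP pose, the force and the opening at its end, in the units of the state.
- r.sense(): the state, without advancing time (a new reading comes with each control period).
- r.grab_frame(name): name is "side" or "top" or "wrist"; returns a dict with "image" (384x512x3 uint8, blue, green, red), "fx", "fy", "cx", "cy" (pixels), "xyz" and "orientation" of the camera in the world. Camera axes: x right, y down, z forward; pixel columns grow to the right and rows downward; lengths in mm; the calibration is good to about 2 mm. The wrist camera is an equidistant fisheye: a pixel r from the principal point sees the ray r / f radians off the axis. A picture is of the moment at which its call begins. There is no depth.
- r.sign_off(): hands the job in, once; it reports no verdict.
The state is a dict: "clock": time; "qpos": joint angles; "qvel": joint speeds; "joint_efforts": joint torques, N m; "eef_pos": TCP position; "tcp_rot": TCP orientation; "contact_force": force on the tool from outside, world axes, zero at the start; "wrist_torque": the same for the moment, N m; "opening": opening from 0.0 (shut) to 1.0 (fully open).
Only numpy, scipy, OpenCV 4.12 (cv2) and the standard library are available. Lean on these libraries where they do the work, as an engineer would, in place of code of your own. Each camera call takes 0.05 s, during which the arm holds its last target.

## Working session

There is one attempt and no reset: what is moved stays moved. The work goes in short steps, Python scripts to look and compute and a tool call to move; the robot and the scene stay as the last step left them, time stands still between calls to the robot, and variables do not carry over. Pictures are saved under pics/ and viewed, and the job is handed in when it is done.

Besides the shell and the picture viewer there is one more tool, called after "Call:" as name(argument=value, ...), one argument or row to a line, values as JSON. arm_command: Moves the arm, as the interface text tells. Its arguments: {"type":"object","properties":{"targets":{"type":"array"},"fingers":{"type":"number"},"squeeze":{"type":"number"}},"required":["targets"]}

```bash
ls; mkdir -p pics; python3 - <<'E'
from rig import r
import cv2
print(r.sense())
for n in ("side","top","wrist"):
    f=r.grab_frame(n); cv2.imwrite(f"pics/{n}0.png",f["image"]); print(n,{k:v for k,v in f.items() if k!="image"})
E
```

```text
pics
{'clock': 0.0, 'qpos': array([-1.12139615e+00,  3.53659487e-01,  1.63413769e+00,  1.46371959e-05,
        1.15518577e+00, -2.38773444e-03]), 'qvel': array([-0.00015283, -0.00191834, -0.00065443,  0.00023257,  0.00018702,
       -0.00068765]), 'joint_efforts': array([-8.85374320e-04, -6.05257416e+01, -3.42056251e+01, -1.25931874e-04,
        9.37631470e-03, -1.38318541e-05]), 'eef_pos': array([ 272.6523742 , -561.83478885,  210.45309394]), 'tcp_rot': array([-3.14157595e+00,  1.39025822e-03, -1.11901432e+00]), 'contact_force': array([0.49230516, 0.0521562 , 0.51437156]), 'wrist_torque': array([ 0.03369142, -0.04162892,  0.04498813]), 'opening': 0.9959869475870602}
side {'fx': 433.37686879079683, 'fy': 433.37686879079683, 'cx': 254.25827445136082, 'cy': 200.9891499510308, 'xyz': array([ 744.19526844, -867.67103125,  750.87584067]), 'orientation': array([-2.19063026,  0.02029802,  0.22363328])}
top {'fx': 403.4782842912043, 'fy': 403.4782842912043, 'cx': 253.14072207886042, 'cy': 189.40076105245146, 'xyz': array([447.44292242,  30.5738752 , 978.58180568]), 'orientation': array([-3.07518867e+00, -2.14987644e-03, -1.58677962e+00])}
wrist {'fx': 297.3186396354542, 'fy': 297.3186396354542, 'cx': 251.4363302199749, 'cy': 191.4394647708134, 'xyz': array([ 336.13046094, -532.05144393,  373.40075958]), 'orientation': array([ 2.86292589e+00,  1.64589118e-03, -1.11917342e+00])}
```

View pics/side0.png

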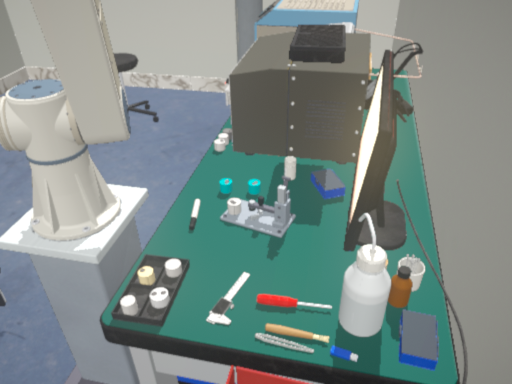

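View pics/top0.png

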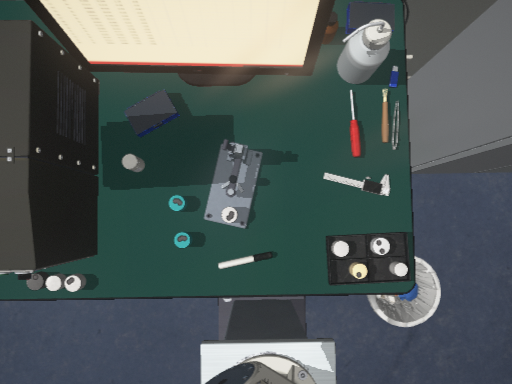

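View pics/wrist0.png

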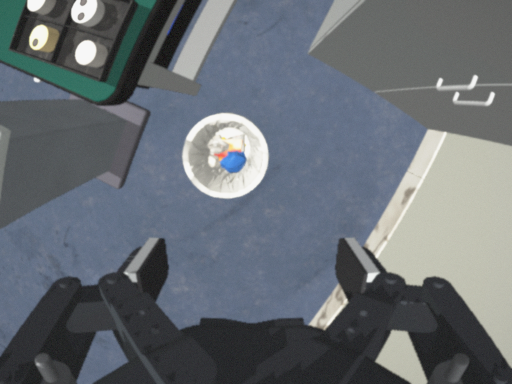

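```bash
cat > h.py <<'E'
import numpy as np, cv2
from scipy.spatial.transform import Rotation as R
def cam(f): return R.from_euler('xyz',f['orientation']).as_matrix(), np.array(f['xyz'])
def proj(f,P,fish=False):
    M,t=cam(f); p=(np.atleast_2d(P)-t)@M
    if fish:
        rr=np.hypot(p[:,0],p[:,1]); th=np.arctan2(rr,p[:,2]); s=th/np.maximum(rr,1e-9)
        return np.c_[f['cx']+f['fx']*p[:,0]*s, f['cy']+f['fy']*p[:,1]*s]
    return np.c_[f['cx']+f['fx']*p[:,0]/p[:,2], f['cy']+f['fy']*p[:,1]/p[:,2]]
def ray(f,u,v,fish=False):
    M,t=cam(f); a=np.array([(u-f['cx'])/f['fx'],(v-f['cy'])/f['fy'],1.])
    if fish:
        th=np.hypot(a[0],a[1]); a=np.array([a[0]/th*np.sin(th),a[1]/th*np.sin(th),np.cos(th)])
    return t,M@a
def onz(f,u,v,z,fish=False):
    t,d=ray(f,u,v,fish); return t+d*(z-t[2])/d[2]
def crop(f,u0,v0,u1,v1,k,name):
    im=f['image'][v0:v1,u0:u1]; cv2.imwrite(name,cv2.resize(im,None,fx=k,fy=k,interpolation=cv2.INTER_CUBIC))
E
python3 - <<'E'
from rig import r
from h import *
import pickle
T=r.grab_frame("top");S=r.grab_frame("side")
pickle.dump((T,S),open('f0.pkl','wb'))
crop(T,195,130,275,235,5,'pics/topc.png'); crop(S,205,165,305,245,7,'pics/sidec.png')
E
```

```text
(no output)
```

View pics/topc.png

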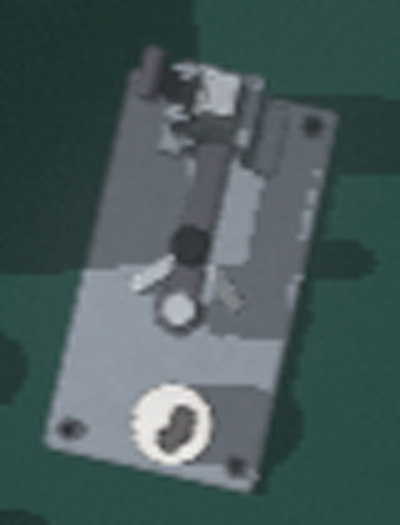

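View pics/sidec.png

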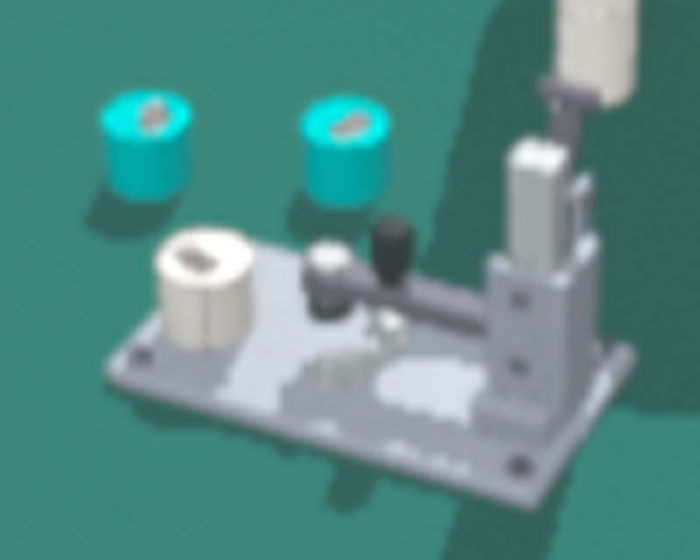

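```bash
cat > fit.py <<'E'
from h import *
import pickle
from scipy.optimize import least_squares
T,S=pickle.load(open('f0.pkl','rb'))
tp=lambda c:((c[0]+.5)/5+194.5,(c[1]+.5)/5+129.5)
sp=lambda c:((c[0]+.5)/7+204.5,(c[1]+.5)/7+164.5)
h=0
obs=[(T,tp((45,443)),(-77,52,10)),(T,tp((250,489)),(-77,-52,10)),(T,tp((338,112)),(113,-52,10)),
(T,tp((190,243)),(28,0,74+h)),(T,tp((219,92)),(90,0,128+h)),
(S,sp((108,365)),(-77,-52,10)),(S,sp((533,498)),(113,-52,10)),(S,sp((634,352)),(113,52,10)),
(S,sp((538,153)),(90,0,128+h)),(S,sp((393,222)),(28,0,74+h))]
def W(p,P): 
    c,s=np.cos(p[2]),np.sin(p[2]); P=np.atleast_2d(np.array(P,float)); return np.c_[p[0]+c*P[:,0]-s*P[:,1],p[1]+s*P[:,0]+c*P[:,1],P[:,2]]
if __name__=='__main__':
    def f(p): return np.concatenate([(proj(c,W(p,P))[0]-q) for c,q,P in obs])
    o=least_squares(f,[480,60,-.2],loss='soft_l1',x_scale=[10,10,.1]); print(o.x, f(o.x).reshape(-1,2).round(2))
    for k,c in (('T',T),('S',S)):
        i=[j for j,q in enumerate(obs) if q[0] is c]
        f2=lambda p:np.concatenate([(proj(obs[j][0],W(p,obs[j][2]))[0]-obs[j][1]) for j in i])
        print(k,least_squares(f2,o.x,x_scale=[10,10,.1]).x)
    a=onz(T,*tp((172,424)),43);b=onz(S,*sp((207,257)),43)
    print('sample',a,b)
    for q in (a,b):
        c,s=np.cos(o.x[2]),np.sin(o.x[2]); d=q[:2]-o.x[:2]; print(c*d[0]+s*d[1],-s*d[0]+c*d[1])
E
python3 fit.py
```

```text
[ 5.06293863e+02  8.02082005e+01 -2.47996184e-01] [[-0.99  0.1 ]
 [ 0.28  0.93]
 [ 0.83 -0.37]
 [ 0.07  0.05]
 [-0.16 -0.38]
 [-0.95 -0.12]
 [ 0.14 -0.22]
 [ 0.86 -0.87]
 [ 0.24 -0.05]
 [-0.23  1.25]]
T [ 5.06358616e+02  8.01219554e+01 -2.42798451e-01]
S [ 5.06460763e+02  8.08943018e+01 -2.59313325e-01]
sample [452.53493333  84.35177977  43.        ] [454.90979096  84.15049495  43.        ]
-53.131332608584984 -9.178959735351203
-50.77972306701036 -8.791149326440346
```

```bash
cat > plan.py <<'E'
from h import *
from rig import r
SX,SY,SA=506.3,80.2,-0.246
def stand(x,y,z): 
    c,s=np.cos(SA),np.sin(SA); return np.array([SX+c*x-s*y,SY+s*x+c*y,z])
def tolocal(P):
    c,s=np.cos(SA),np.sin(SA); d=np.array(P)[:2]-[SX,SY]; return np.array([c*d[0]+s*d[1],-s*d[0]+c*d[1],P[2]])
# tool down, jaws along stand y, camera toward stand -x; tilt = lean so fingers point to +x
def ori(tilt=0.): 
    M=R.from_euler('z',SA+np.pi/2)*R.from_euler('x',np.pi)
    return M*R.from_euler('x',tilt)
def plan(P,O,n=None,sp=40.):
    s=r.sense(); p=s['eef_pos']; q=R.from_euler('xyz',s['tcp_rot'])
    w=(q.inv()*O).as_rotvec(); 
    if n is None: n=int(np.ceil(max(np.linalg.norm(P-p)/sp,np.linalg.norm(w)/.12)))
    rows=[]
    for i in range(n):
        qi=q*R.from_rotvec(w*i/n); rows.append([*np.round(qi.inv().apply((P-p)/n)/1000,4),*np.round(w/n,4)])
    print(n,'local now',tolocal(p).round(1),'F',s['contact_force'].round(1),'open',s['opening'],s['clock'])
    print(np.array(rows).tolist())
    return rows
E
python3 - <<'E'
from plan import *
print(ori().as_matrix().round(2), ori(.5).apply([0,0,1]), stand(28,0,66))
plan(stand(28,0,190),ori())
E
```

```text
[[ 0.24  0.97  0.  ]
 [ 0.97 -0.24 -0.  ]
 [ 0.    0.   -1.  ]] [-0.46499209  0.11675275 -0.87758256] [533.45703994  73.38126246  66.        ]
21 local now [ -70.1 -679.8  210.8] F [-0.5  0.2 -0.4] open 1.0008097591697038 0.25
[[-0.0218, -0.0244, 0.001, -0.0, 0.0, -0.1164], [-0.0188, -0.0267, 0.001, -0.0, 0.0, -0.1164], [-0.0156, -0.0288, 0.001, -0.0, 0.0, -0.1164], [-0.0121, -0.0304, 0.001, -0.0, 0.0, -0.1164], [-0.0085, -0.0316, 0.001, -0.0, 0.0, -0.1164], [-0.0048, -0.0324, 0.001, -0.0, 0.0, -0.1164], [-0.001, -0.0327, 0.001, -0.0, 0.0, -0.1164], [0.0028, -0.0326, 0.001, -0.0, 0.0, -0.1164], [0.0065, -0.032, 0.001, -0.0, 0.0, -0.1164], [0.0102, -0.0311, 0.001, -0.0, 0.0, -0.1164], [0.0138, -0.0297, 0.001, -0.0, 0.0, -0.1164], [0.0171, -0.0279, 0.001, -0.0, 0.0, -0.1164], [0.0202, -0.0257, 0.001, -0.0, 0.0, -0.1164], [0.0231, -0.0232, 0.001, -0.0, 0.0, -0.1164], [0.0256, -0.0203, 0.001, -0.0, 0.0, -0.1164], [0.0278, -0.0172, 0.001, -0.0, 0.0, -0.1164], [0.0296, -0.0139, 0.001, -0.0, 0.0, -0.1164], [0.031, -0.0104, 0.001, -0.0, 0.0, -0.1164], [0.032, -0.0067, 0.001, -0.0, 0.0, -0.1164], [0.0326, -0.0029, 0.001, -0.0, 0.0, -0.1164], [0.0327, 0.0009, 0.001, -0.0, 0.0, -0.1164]]
```

Candidates (top image): disc on the plate's front (230,214), off-white with dark spots; turquoise look-alikes (177,203) and (182,240); tray cylinders (340,248), (380,245), (358,270), (400,268); row at (35–74,283); jar (133,163). In the enlarged crops only the disc at (230,214) stands on the base plate and has burn spots, so that is the sample.

Call:
arm_command(
  targets=[
    [-0.0218, -0.0244, 0.001, 0, 0, -0.1164],
    [-0.0188, -0.0267, 0.001, 0, 0, -0.1164],
    [-0.0156, -0.0288, 0.001, 0, 0, -0.1164],
    [-0.0121, -0.0304, 0.001, 0, 0, -0.1164],
    [-0.0085, -0.0316, 0.001, 0, 0, -0.1164],
    [-0.0048, -0.0324, 0.001, 0, 0, -0.1164],
    [-0.001, -0.0327, 0.001, 0, 0, -0.1164],
    [0.0028, -0.0326, 0.001, 0, 0, -0.1164],
    [0.0065, -0.032, 0.001, 0, 0, -0.1164],
    [0.0102, -0.0311, 0.001, 0, 0, -0.1164],
    [0.0138, -0.0297, 0.001, 0, 0, -0.1164],
    [0.0171, -0.0279, 0.001, 0, 0, -0.1164],
    [0.0202, -0.0257, 0.001, 0, 0, -0.1164],
    [0.0231, -0.0232, 0.001, 0, 0, -0.1164],
    [0.0256, -0.0203, 0.001, 0, 0, -0.1164],
    [0.0278, -0.0172, 0.001, 0, 0, -0.1164],
    [0.0296, -0.0139, 0.001, 0, 0, -0.1164],
    [0.031, -0.0104, 0.001, 0, 0, -0.1164],
    [0.032, -0.0067, 0.001, 0, 0, -0.1164],
    [0.0326, -0.0029, 0.001, 0, 0, -0.1164],
  ],
  fingers=0.05,
  squeeze=40,
)

```text
clock: 1.92
eef_pos: [521.5, 44.7, 191.2]
tcp_rot: [3.141, -0.0, 1.215]
contact_force: [1.2, -0.1, -0.9]
opening: 0.584
```

```bash
python3 - <<'E'
from plan import *
plan(stand(28,0,140),ori())
print(r.sense()['qpos'])
f=r.grab_frame('wrist');cv2.imwrite('pics/w1.png',cv2.resize(f['image'],None,fx=1.5,fy=1.5));
import pickle;pickle.dump(f,open('w1.pkl','wb'))
E
```

```text
2 local now [ 23.4 -30.8 191.2] F [ 1.2 -0.1 -0.9] open 0.5842882726041618 1.9167
[[0.0155, 0.0006, 0.0256, 0.0001, -0.0, -0.0549], [0.0155, 0.0015, 0.0256, 0.0001, -0.0, -0.0549]]
[ 8.26196565e-02  2.16922977e-01  1.86992495e+00 -6.14165341e-05
  1.05457165e+00 -1.13226629e+00]
```

View pics/w1.png

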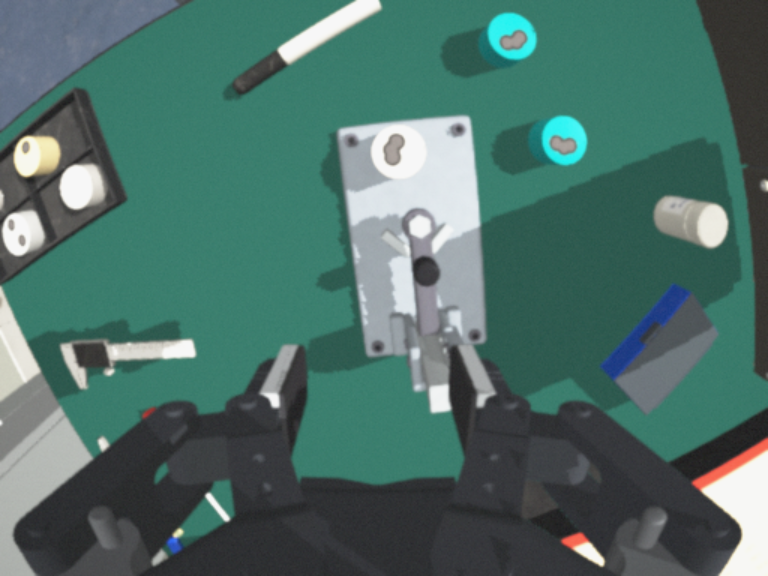

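Call:
arm_command(
  targets=[
    [0.0155, 0.0006, 0.0256, 0, 0, -0.0549],
    [0.0155, 0.0015, 0.0256, 0, 0, -0.0549],
    [0, 0, 0, 0, 0, 0],
    [0, 0, 0, 0, 0, 0],
  ],
)

```text
clock: 2.3
eef_pos: [532.2, 71.8, 138.9]
tcp_rot: [-3.139, 0.001, 1.319]
contact_force: [-0.1, 0.1, 0.1]
opening: 0.587
```

```bash
python3 - <<'E'
from plan import *
import pickle
f=pickle.load(open('w1.pkl','rb'))
for n,u,v,z in(('knob',426.5,271,74),('sample',398.5,151.5,43),('fl',470,117,10),('fr',339,129.5,10),('br',370,355,10),('bl',487,341,10),('railtop?',440,395,128)):
    print(n,tolocal(onz(f,(u-.25)/1.5,(v-.25)/1.5,z,True)).round(1))
plan(stand(28,0,50),ori(),sp=15)
f=r.grab_frame('wrist');cv2.imwrite('pics/w2.png',cv2.resize(f['image'],None,fx=1.5,fy=1.5));
pickle.dump(f,open('w2.pkl','wb'))
E
```

```text
knob [26.7  0.8 74. ]
sample [-52.  -8.  43.]
fl [-75.1  51.4  10. ]
fr [-74.9 -49.5  10. ]
br [110.6 -46.9  10. ]
bl [109.7  53.5  10. ]
railtop? [ 87.7  -1.4 128. ]
6 local now [ 27.2  -1.8 138.9] F [-0.1  0.1  0.1] open 0.5866358850478431 2.3
[[0.0003, 0.0002, 0.0148, -0.0005, 0.0002, -0.001], [0.0003, 0.0002, 0.0148, -0.0005, 0.0002, -0.001], [0.0003, 0.0002, 0.0148, -0.0005, 0.0002, -0.001], [0.0003, 0.0002, 0.0148, -0.0005, 0.0002, -0.001], [0.0003, 0.0001, 0.0148, -0.0005, 0.0002, -0.001], [0.0003, 0.0001, 0.0148, -0.0005, 0.0002, -0.001]]
```

View pics/w2.png

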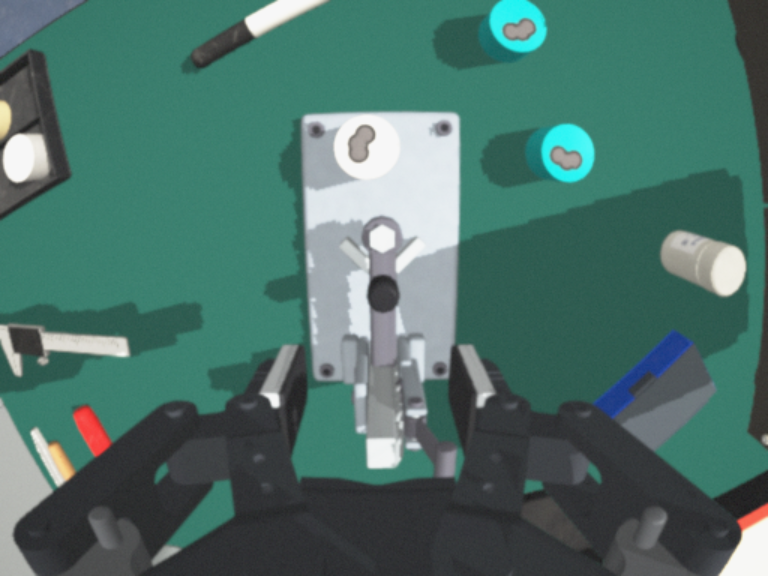

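Call:
arm_command(
  targets=[
    [0.0005, 0, 0.0148, 0, 0, 0],
    [0.0005, 0, 0.0148, 0, 0, 0],
    [0.0005, 0, 0.0148, 0, 0, 0],
    [0.0003, 0, 0.0148, 0, 0, 0],
    [0, 0, 0.0148, 0, 0, 0],
    [0, 0, 0.01, 0, 0, 0],
    [0, 0, 0.004, 0, 0, 0],
    [0, 0, 0, 0, 0, 0],
  ],
)

```text
clock: 3.02
eef_pos: [533.7, 72.8, 52.1]
tcp_rot: [-3.141, 0.0, 1.318]
contact_force: [0.3, -0.5, 0.0]
opening: 0.588
```

Call:
arm_command(
  targets=[
    [0, 0, 0, 0, 0, 0],
    [0, 0, 0, 0, 0, 0],
    [0, 0, 0, 0, 0, 0],
    [0, 0, 0, 0, 0, 0],
    [0, 0, 0, 0, 0, 0],
    [0, 0, 0, 0, 0, 0],
  ],
  fingers=0.0,
  squeeze=50,
)

```text
clock: 3.52
eef_pos: [534.6, 74.0, 53.0]
tcp_rot: [3.14, -0.001, 1.319]
contact_force: [-0.5, 4.2, 6.7]
opening: 0.146
```

```bash
python3 - <<'E'
from plan import *
import pickle
plan(stand(28,0,83),ori(),sp=3)
f=r.grab_frame('wrist');cv2.imwrite('pics/w3.png',cv2.resize(f['image'],None,fx=1.5,fy=1.5));
S=r.grab_frame('side');crop(S,205,140,305,245,5,'pics/s3.png')
E
```

```text
11 local now [29.   0.8 53. ] F [-0.5  4.2  6.7] open 0.1457398918827327 3.5167
[[-0.0001, -0.0001, -0.0027, 0.0001, -0.0001, -0.0006], [-0.0001, -0.0001, -0.0027, 0.0001, -0.0001, -0.0006], [-0.0001, -0.0001, -0.0027, 0.0001, -0.0001, -0.0006], [-0.0001, -0.0001, -0.0027, 0.0001, -0.0001, -0.0006], [-0.0001, -0.0001, -0.0027, 0.0001, -0.0001, -0.0006], [-0.0001, -0.0001, -0.0027, 0.0001, -0.0001, -0.0006], [-0.0001, -0.0001, -0.0027, 0.0001, -0.0001, -0.0006], [-0.0001, -0.0001, -0.0027, 0.0001, -0.0001, -0.0006], [-0.0001, -0.0001, -0.0027, 0.0001, -0.0001, -0.0006], [-0.0001, -0.0001, -0.0027, 0.0001, -0.0001, -0.0006], [-0.0001, -0.0001, -0.0027, 0.0001, -0.0001, -0.0006]]
```

View pics/w3.png

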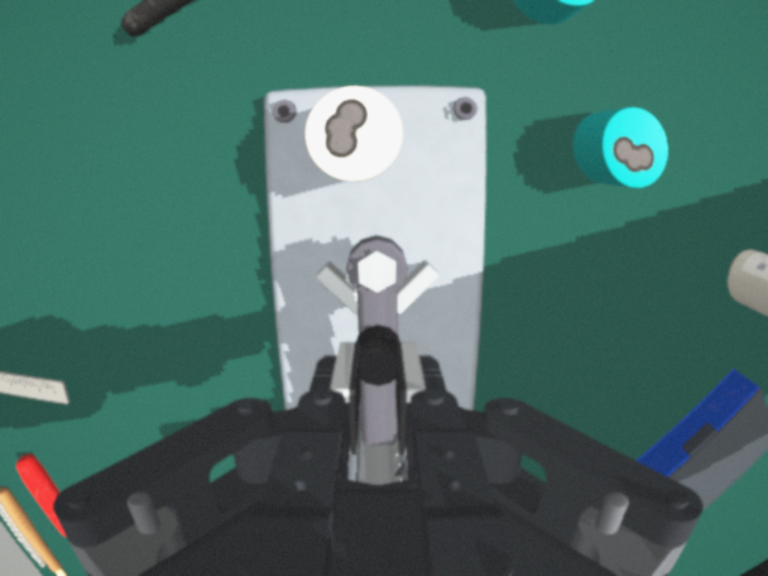

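View pics/s3.png

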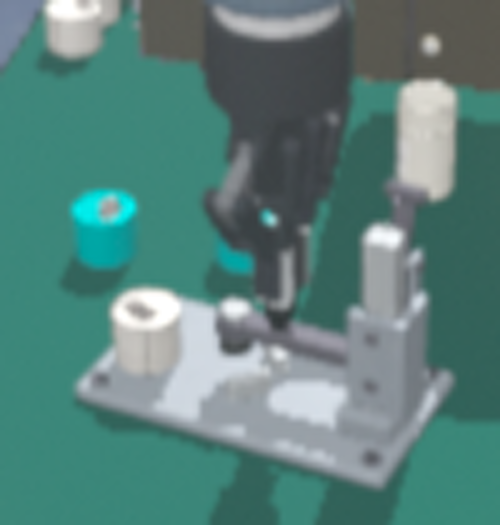

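Call:
arm_command(
  targets=[
    [0, 0, -0.003, 0, 0, 0],
    [0, 0, -0.003, 0, 0, 0],
    [0, 0, -0.003, 0, 0, 0],
    [0, 0, -0.003, 0, 0, 0],
  ],
)

```text
clock: 3.95
eef_pos: [534.6, 73.9, 63.7]
tcp_rot: [3.14, -0.001, 1.319]
contact_force: [4.8, 4.8, -7.9]
opening: 0.143
```

```bash
python3 - <<'E'
from plan import *
S=r.grab_frame('side');crop(S,205,140,305,245,5,'pics/s4.png')
print(r.sense()['opening'],r.sense()['contact_force'],r.sense()['eef_pos'])
E
```

```text
0.14266326978258018 [ 4.24571263  4.58657278 -8.27658322] [534.59768126  73.89776395  64.24016841]
```

View pics/s4.png

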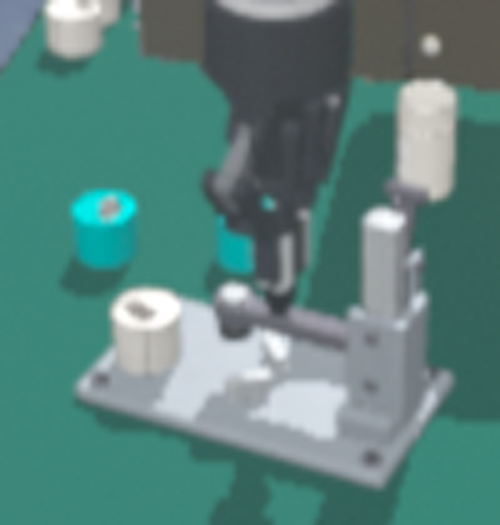

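Call:
arm_command(
  targets=[
    [0, 0, -0.003, 0, 0, 0],
    [0, 0, -0.003, 0, 0, 0],
    [0, 0, -0.003, 0, 0, 0],
    [0, 0, -0.003, 0, 0, 0],
    [0, 0, -0.003, 0, 0, 0],
    [0, 0, -0.003, 0, 0, 0],
    [0, 0, -0.003, 0, 0, 0],
    [0, 0, 0, 0, 0, 0],
  ],
)

```text
clock: 4.67
eef_pos: [534.6, 73.9, 85.0]
tcp_rot: [3.14, -0.001, 1.319]
contact_force: [4.2, 5.8, -8.0]
opening: 0.142
```

```bash
python3 - <<'E'
from plan import *
S=r.grab_frame('side');crop(S,205,140,305,245,5,'pics/s5.png')
print(r.sense()['opening'],r.sense()['contact_force'],r.sense()['eef_pos'])
E
```

```text
0.13843006455067827 [ 3.14913445  4.68284469 -7.82441037] [534.60338891  73.92395509  85.01525892]
```

View pics/s5.png

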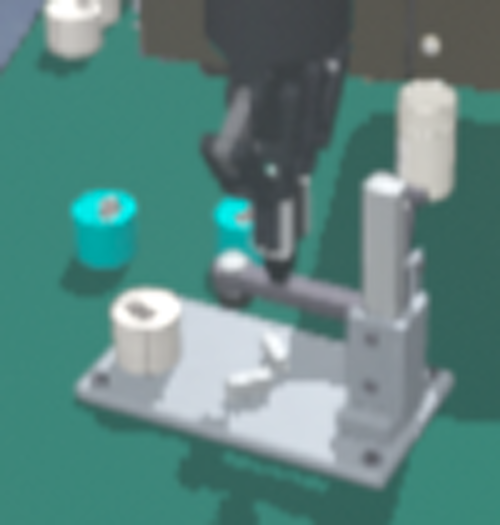

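```bash
python3 - <<'E'
from plan import *
S=r.grab_frame('side')
for h in (0,20,30,32,34): print(h,((proj(S,stand(90,0,128+h))[0]-[204.5,139.5])*5-.5).round(1))
E
```

```text
0 [385.5 233.7]
20 [386.2 201.2]
30 [386.5 184.7]
32 [386.5 181.4]
34 [386.6 178.1]
```

Call:
arm_command(
  targets=[
    [0, 0, -0.001, 0, 0, 0],
    [0, 0, 0, 0, 0, 0],
  ],
)

```text
clock: 4.93
eef_pos: [534.5, 73.9, 85.6]
tcp_rot: [3.14, -0.001, 1.319]
contact_force: [6.0, 4.8, -11.6]
opening: 0.145
```

Call:
arm_command(
  targets=[
    [0, 0, 0, 0, 0, 0],
    [0, 0, 0, 0, 0, 0],
    [0, 0, 0, 0, 0, 0],
    [0, 0, 0, 0, 0, 0],
    [0, 0, 0, 0, 0, 0],
    [0, 0, 0, 0, 0, 0],
    [0, 0, 0, 0, 0, 0],
  ],
  fingers=0.045,
)

```text
clock: 5.52
eef_pos: [533.7, 73.3, 86.1]
tcp_rot: [3.142, 0.0, 1.319]
contact_force: [-0.1, 1.2, 0.4]
opening: 0.524
```

```bash
python3 - <<'E'
from plan import *
S=r.grab_frame('side');crop(S,205,140,305,245,5,'pics/s6.png')
s=r.sense();print(s['opening'],s['contact_force'],s['eef_pos'])
plan(stand(20,-4,180),ori(),sp=30)
E
```

```text
0.5264518517230993 [ 0.73196246 -0.51211321 -0.19175618] [533.7379738   73.28929955  86.03898605]
4 local now [28.3 -0.  86. ] F [ 0.7 -0.5 -0.2] open 0.5264518517230993 5.5667
[[-0.001, -0.0021, -0.0235, 0.0, 0.0, -0.0015], [-0.001, -0.0021, -0.0235, 0.0, 0.0, -0.0015], [-0.001, -0.0021, -0.0235, 0.0, 0.0, -0.0015], [-0.001, -0.0021, -0.0235, 0.0, 0.0, -0.0015]]
```

View pics/s6.png

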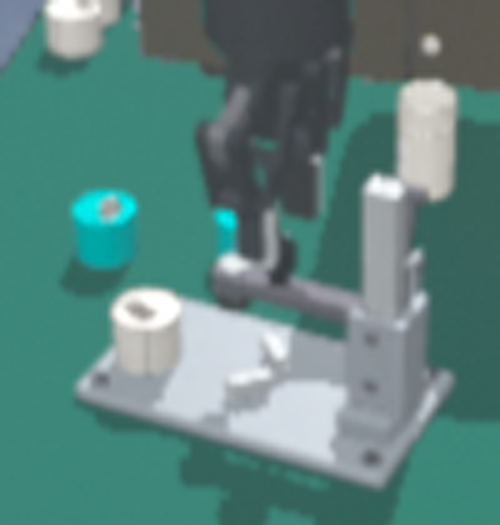

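Call:
arm_command(
  targets=[
    [0, 0, -0.03, 0, 0, 0],
    [0, 0, -0.035, 0, 0, 0],
    [0, -0.025, -0.01, 0, 0, 0],
  ],
  fingers=0.025,
)

```text
clock: 5.82
eef_pos: [515.2, 79.6, 165.5]
tcp_rot: [3.133, -0.003, 1.318]
contact_force: [0.8, 0.2, 1.2]
opening: 0.297
```

```bash
python3 - <<'E'
from plan import *
plan(stand(-98,-8.5,110),ori(-.35),sp=28)
E
```

```text
5 local now [  8.7   1.6 165.5] F [0.8 0.2 1.2] open 0.2973261088501591 5.8167
[[-0.0022, -0.0214, 0.0109, -0.0684, -0.0004, -0.0014], [-0.0022, -0.0221, 0.0094, -0.0684, -0.0004, -0.0014], [-0.0021, -0.0227, 0.0079, -0.0684, -0.0004, -0.0014], [-0.0021, -0.0232, 0.0063, -0.0684, -0.0004, -0.0014], [-0.002, -0.0236, 0.0047, -0.0684, -0.0004, -0.0014]]
```

Call:
arm_command(
  targets=[
    [-0.0022, -0.0214, 0.0109, -0.0684, 0, 0],
    [-0.0022, -0.0221, 0.0094, -0.0684, 0, 0],
    [-0.0021, -0.0227, 0.0079, -0.0684, 0, 0],
    [-0.0021, -0.0232, 0.0063, -0.0684, 0, 0],
    [-0.002, -0.0236, 0.0047, -0.0684, 0, 0],
    [0, 0, 0, 0, 0, 0],
  ],
)

```text
clock: 6.32
eef_pos: [401.7, 92.9, 106.1]
tcp_rot: [2.817, 0.006, 1.315]
contact_force: [-0.9, -1.6, -1.3]
opening: 0.295
```

```bash
python3 - <<'E'
from plan import *
plan(stand(-100,-8.5,24),ori(-.35),sp=20)
print(r.sense()['qpos'])
f=r.grab_frame('wrist');cv2.imwrite('pics/w4.png',cv2.resize(f['image'],None,fx=1.5,fy=1.5));
S=r.grab_frame('side');crop(S,180,120,310,245,5,'pics/s7.png')
E
```

```text
5 local now [-104.6  -13.2  106.1] F [-0.9 -1.6 -1.3] open 0.29549013974534977 6.3167
[[0.001, -0.0044, 0.0158, -0.005, 0.0018, -0.0014], [0.001, -0.0045, 0.0158, -0.005, 0.0018, -0.0014], [0.001, -0.0045, 0.0158, -0.005, 0.0018, -0.0014], [0.001, -0.0046, 0.0158, -0.005, 0.0018, -0.0014], [0.001, -0.0047, 0.0158, -0.005, 0.0018, -0.0014]]
[ 0.39983486  0.06165555  2.36312587 -0.42993709  0.49841918 -0.55951305]
```

View pics/w4.png

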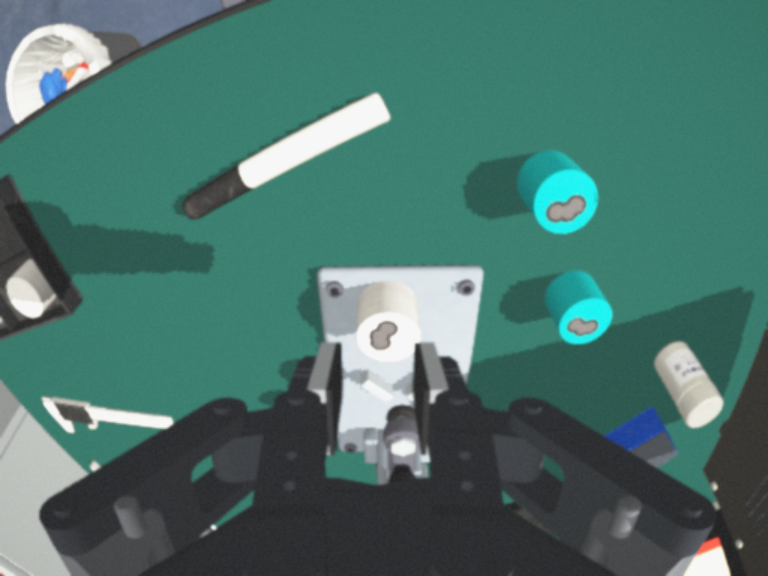

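View pics/s7.png

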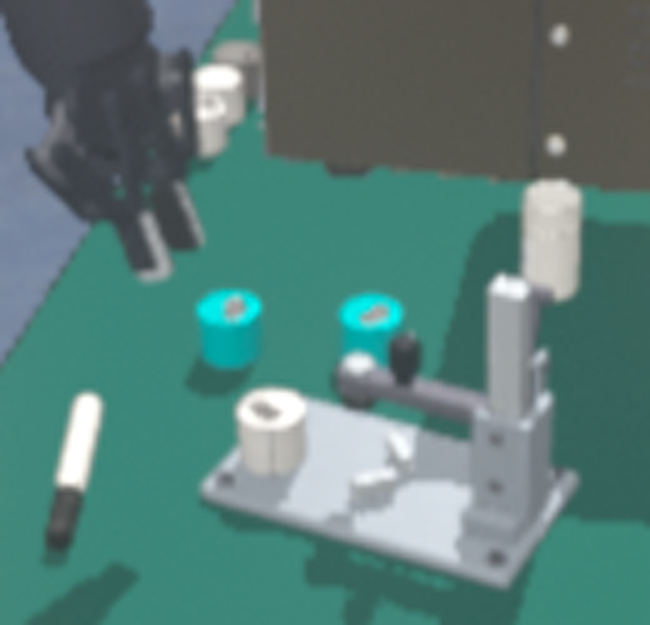

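Call:
arm_command(
  targets=[
    [0.001, -0.0044, 0.0158, -0.005, 0, 0],
    [0.001, -0.0045, 0.0158, -0.005, 0, 0],
    [0.001, -0.0045, 0.0158, -0.005, 0, 0],
    [0.001, -0.0046, 0.0158, -0.005, 0, 0],
    [0.001, -0.0047, 0.0158, -0.005, 0, 0],
    [0, 0, 0, 0, 0, 0],
  ],
)

```text
clock: 6.92
eef_pos: [415.1, 97.6, 25.1]
tcp_rot: [2.79, 0.004, 1.316]
contact_force: [-0.5, -0.8, -0.1]
opening: 0.292
```

```bash
python3 - <<'E'
from plan import *
plan(stand(-78,-8.5,23),ori(-.35),sp=8)
f=r.grab_frame('wrist');cv2.imwrite('pics/w5.png',cv2.resize(f['image'],None,fx=1.5,fy=1.5));
E
```

```text
2 local now [-92.7  -5.3  25.1] F [-0.5 -0.8 -0.1] open 0.29201659894665627 6.9167
[[-0.0015, 0.0066, 0.0035, 0.0007, 0.0035, -0.0032], [-0.0016, 0.0066, 0.0035, 0.0007, 0.0035, -0.0032]]
```

View pics/w5.png

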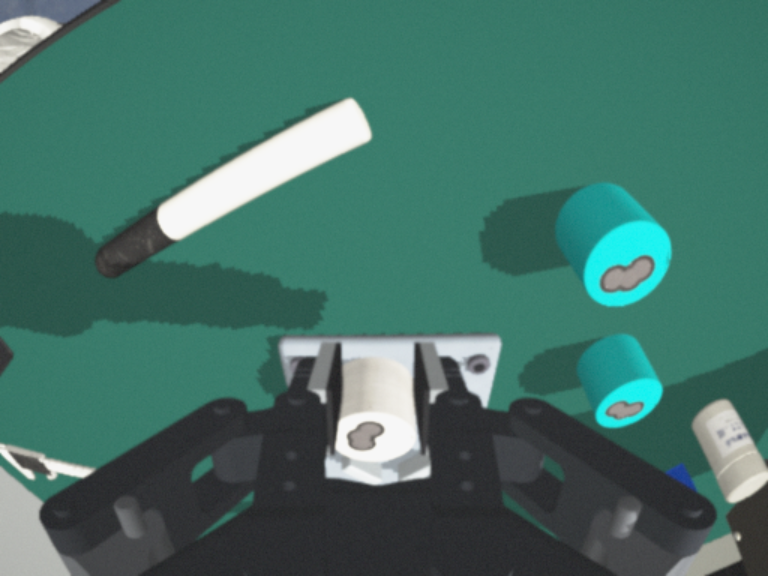

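Call:
arm_command(
  targets=[
    [-0.0016, 0.005, 0.003, 0, 0.002, -0.002],
    [-0.0016, 0.005, 0.003, 0, 0.002, -0.002],
    [0, 0.0025, 0.0015, 0, 0.002, -0.002],
    [0, 0, 0, 0, 0, 0],
  ],
)

```text
clock: 7.3
eef_pos: [428.8, 91.1, 24.9]
tcp_rot: [2.788, -0.002, 1.324]
contact_force: [0.6, 0.1, -0.0]
opening: 0.295
```

```bash
python3 - <<'E'
from plan import *
import pickle
plan(stand(-72,-8.5,22),ori(-.35),sp=4)
f=r.grab_frame('wrist');cv2.imwrite('pics/w6.png',cv2.resize(f['image'],None,fx=1.5,fy=1.5));
S=r.grab_frame('side');crop(S,190,130,310,245,5,'pics/s8.png')
E
```

```text
2 local now [-77.8  -8.3  24.9] F [ 0.6  0.1 -0. ] open 0.2949170151356225 7.3
[[-0.0001, 0.0022, 0.0024, 0.002, -0.0007, -0.0009], [-0.0001, 0.0022, 0.0024, 0.002, -0.0007, -0.0009]]
```

View pics/w6.png

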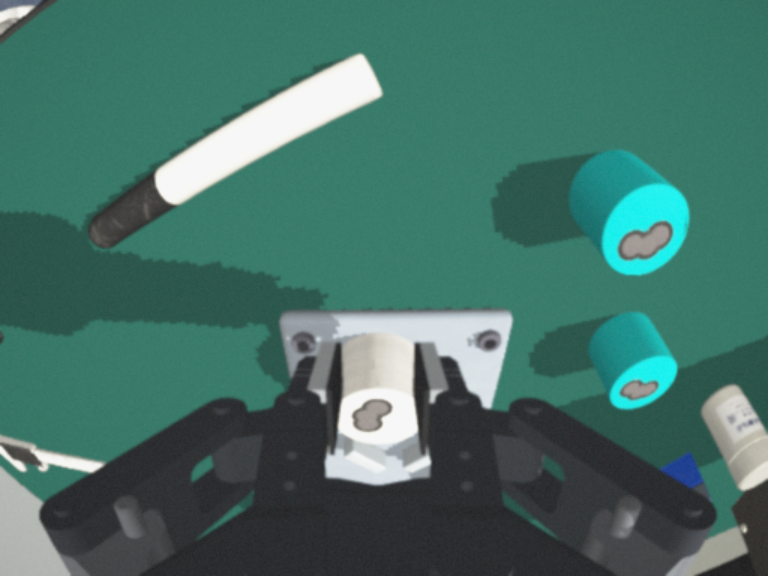

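View pics/s8.png

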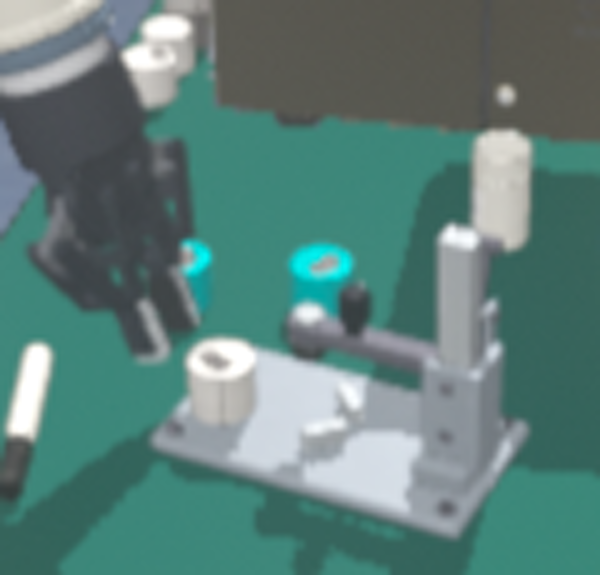

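Call:
arm_command(
  targets=[
    [0, 0.0022, 0.003, 0.002, 0, 0],
    [0.0005, 0.0022, 0.002, 0, 0, 0],
    [0.0005, 0.0028, 0.001, 0, 0, 0],
    [0.0005, 0.0028, 0.001, 0, 0, 0],
    [0.0005, 0.0028, 0.001, 0, 0, 0],
    [0.0005, 0.0028, 0.001, 0, 0, 0],
    [0.0005, 0.0028, 0.001, 0, 0, 0],
    [0.0005, 0.0028, 0.001, 0, 0, 0],
  ],
)

```text
clock: 8.07
eef_pos: [451.0, 88.8, 20.9]
tcp_rot: [2.792, -0.0, 1.325]
contact_force: [-2.7, -0.4, 2.2]
opening: 0.292
```

```bash
python3 - <<'E'
from plan import *
import pickle
plan(stand(-30,-1,21),ori(-.35),sp=3)
f=r.grab_frame('wrist');cv2.imwrite('pics/w7.png',cv2.resize(f['image'],None,fx=1.5,fy=1.5));
S=r.grab_frame('side');crop(S,190,130,310,245,5,'pics/s9.png')
E
```

```text
9 local now [-55.8  -5.2  20.9] F [-2.7 -0.4  2.2] open 0.2923210844298481 8.0667
[[0.0005, 0.0027, 0.001, -0.0, -0.0, -0.0], [0.0005, 0.0027, 0.001, -0.0, -0.0, -0.0], [0.0005, 0.0027, 0.001, -0.0, -0.0, -0.0], [0.0005, 0.0027, 0.001, -0.0, -0.0, -0.0], [0.0005, 0.0027, 0.001, -0.0, -0.0, -0.0], [0.0005, 0.0027, 0.001, -0.0, -0.0, -0.0], [0.0005, 0.0027, 0.001, -0.0, -0.0, -0.0], [0.0005, 0.0027, 0.001, -0.0, -0.0, -0.0], [0.0005, 0.0027, 0.001, -0.0, -0.0, -0.0]]
```

View pics/w7.png

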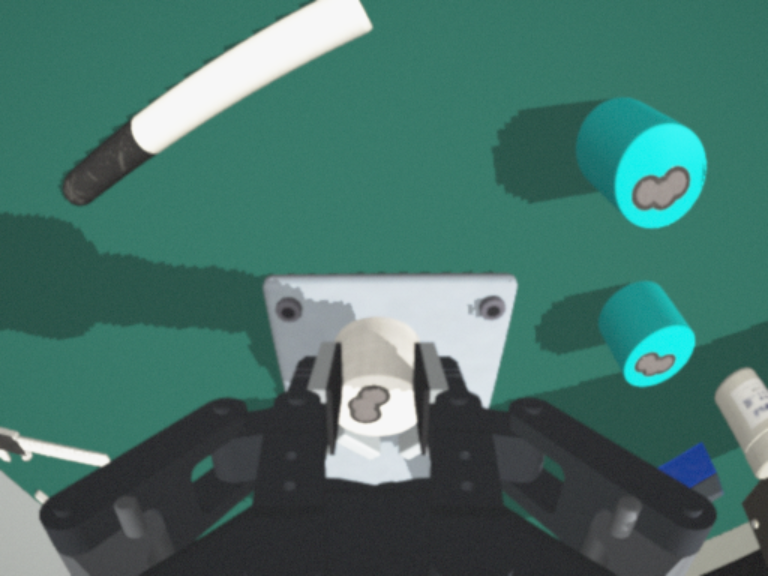

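View pics/s9.png

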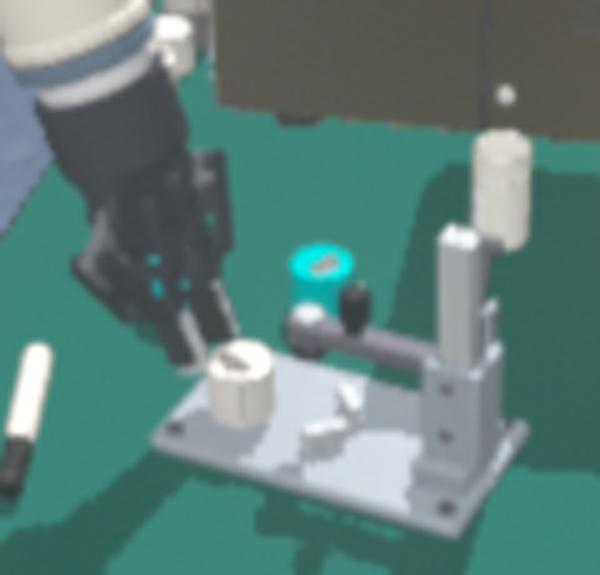

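Call:
arm_command(
  targets=[
    [0.0005, 0.0027, 0.001, 0, 0, 0],
    [0.0005, 0.0027, 0.001, 0, 0, 0],
    [0.0005, 0.0027, 0.001, 0, 0, 0],
    [0.0005, 0.0027, 0.001, 0, 0, 0],
    [0.0005, 0.0027, 0.001, 0, 0, 0],
    [0.0005, 0.0027, 0.001, 0, 0, 0],
    [0.0005, 0.0027, 0.001, 0, 0, 0],
    [0, 0, 0, 0, 0, 0],
  ],
)

```text
clock: 8.83
eef_pos: [472.1, 87.4, 21.0]
tcp_rot: [2.791, -0.001, 1.325]
contact_force: [-1.8, -0.2, 0.9]
opening: 0.293
```

```bash
python3 - <<'E'
from plan import *
import pickle
plan(stand(-20,0,21),ori(-.35),sp=3)
f=r.grab_frame('wrist');cv2.imwrite('pics/w8.png',cv2.resize(f['image'],None,fx=1.5,fy=1.5));
pickle.dump(f,open('w8.pkl','wb'))
S=r.grab_frame('side');crop(S,190,130,310,245,5,'pics/s10.png')
E
```

```text
5 local now [-34.9  -1.3  21. ] F [-1.8 -0.2  0.9] open 0.2926522717888977 8.8333
[[0.0003, 0.0028, 0.001, 0.0001, -0.0002, -0.0001], [0.0003, 0.0028, 0.001, 0.0001, -0.0002, -0.0001], [0.0003, 0.0028, 0.001, 0.0001, -0.0002, -0.0001], [0.0003, 0.0028, 0.001, 0.0001, -0.0002, -0.0001], [0.0003, 0.0028, 0.001, 0.0001, -0.0002, -0.0001]]
```

View pics/w8.png

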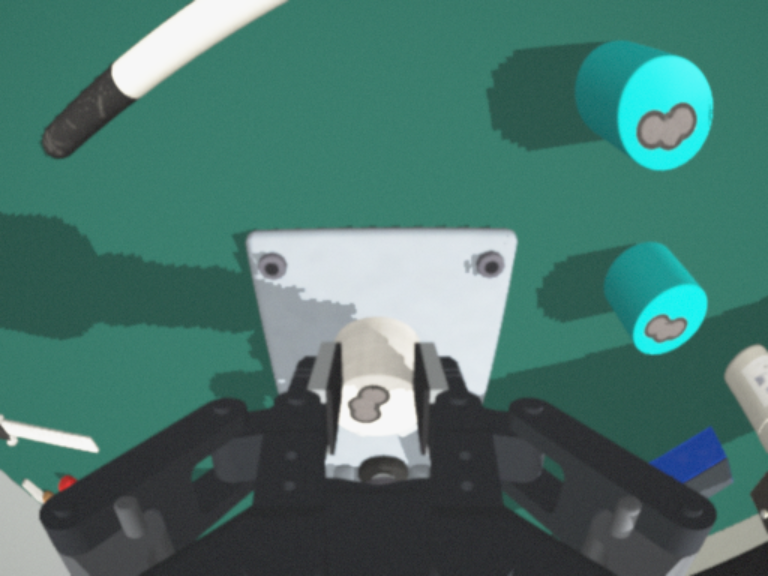

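View pics/s10.png

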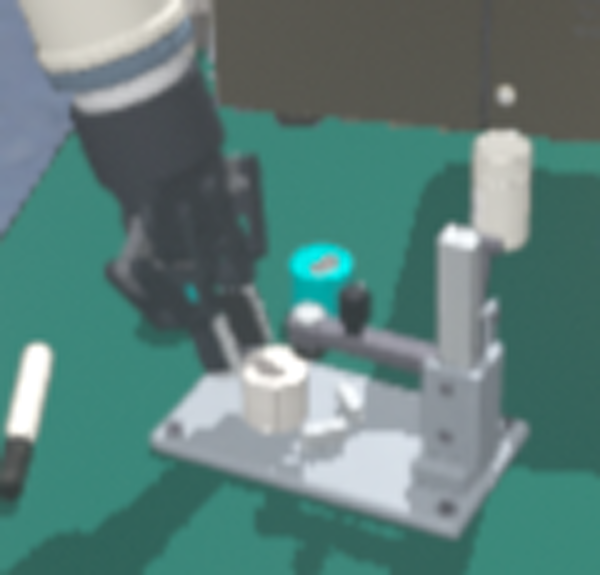

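```bash
python3 - <<'E'
from plan import *
import pickle
f=pickle.load(open('w8.pkl','rb'));S=r.grab_frame('side')
print(tolocal(onz(f,(375-.25)/1.5,(411-.25)/1.5,43,True)), tolocal(onz(S,189.5+275.5/5,129.5+362.5/5,43)))
for x in(-25,-20): print(x,((proj(S,stand(x,0,43))[0]-[189.5,129.5])*5).round(1))
E
```

```text
[-18.95386399  -2.43121054  43.        ] [-22.54124098   0.85586365  43.        ]
-25 [270.9 362.2]
-20 [278.8 364.4]
```

Call:
arm_command(
  targets=[
    [0.0003, 0.0028, 0.001, 0, 0, 0],
    [0.0003, 0.0028, 0.001, 0, 0, 0],
    [0.0003, 0.0028, 0.001, 0, 0, 0],
    [0.0003, 0.0028, 0.001, 0, 0, 0],
    [0, 0.0019, 0.0007, 0, 0, 0],
    [0, 0.0019, 0.0007, 0, 0, 0],
    [0, 0, 0, 0, 0, 0],
  ],
)

```text
clock: 9.57
eef_pos: [487.7, 84.6, 21.1]
tcp_rot: [2.791, -0.001, 1.325]
contact_force: [-1.0, 0.1, 2.0]
opening: 0.295
```

Call:
arm_command(
  targets=[
    [0, 0.0009, 0.0003, 0, 0, 0],
    [0, 0.0009, 0.0003, 0, 0, 0],
  ],
)

```text
clock: 9.73
eef_pos: [488.9, 84.2, 21.0]
tcp_rot: [2.791, -0.001, 1.325]
contact_force: [-2.7, 0.9, 1.6]
opening: 0.289
```

Call:
arm_command(
  targets=[
    [0, 0.0009, 0.0003, 0, 0, 0],
    [0, 0.0009, 0.0003, 0, 0, 0],
  ],
)

```text
clock: 9.9
eef_pos: [490.7, 83.7, 21.1]
tcp_rot: [2.791, -0.0, 1.325]
contact_force: [-3.3, 0.3, 1.8]
opening: 0.293
```

```bash
python3 - <<'E'
from plan import *
import pickle
plan(stand(-14,0,21),ori(-.35),sp=3)
f=r.grab_frame('wrist');cv2.imwrite('pics/w9.png',cv2.resize(f['image'],None,fx=1.5,fy=1.5));
S=r.grab_frame('side');crop(S,190,130,310,245,5,'pics/s11.png')
for x in(-5,0): print(x,((proj(S,stand(x,0,43))[0]-[189.5,129.5])*5).round(1),proj(f,stand(x,0,43),True)*1.5)
E
```

```text
1 local now [-16.   -0.4  21.1] F [-3.3  0.3  1.8] open 0.2929757744726216 9.9
[[0.0004, 0.0018, 0.0007, 0.0001, -0.0004, -0.0003]]
-5 [302.6 371.1] [[378.74399537 402.50922191]]
0 [310.5 373.4] [[378.7143668  410.65907358]]
```

View pics/w9.png

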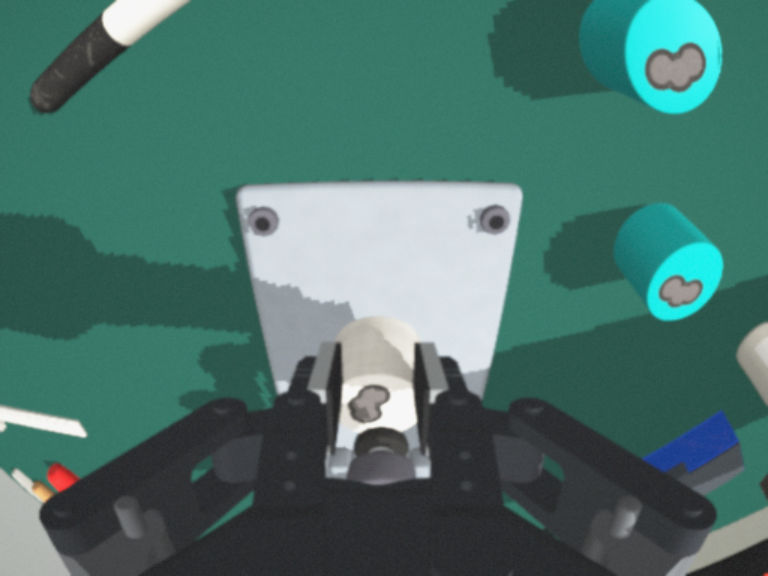

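View pics/s11.png

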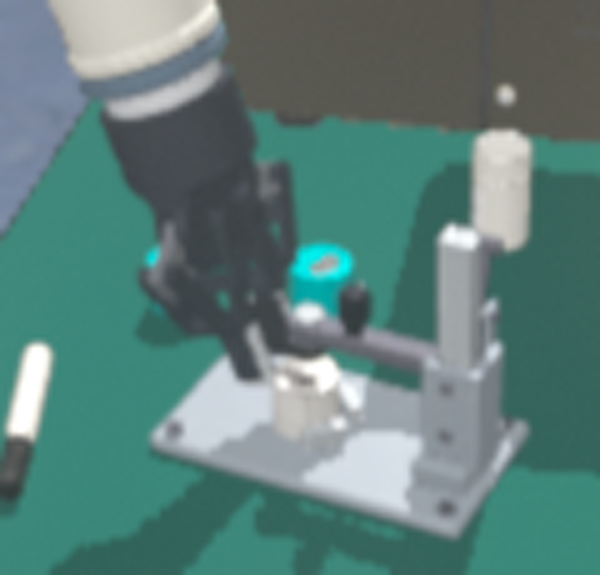

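Call:
arm_command(
  targets=[
    [0, 0.0009, 0.0003, 0, 0, 0],
    [0, 0, 0, 0, 0, 0],
  ],
)

```text
clock: 10.17
eef_pos: [491.8, 83.5, 21.1]
tcp_rot: [2.791, -0.001, 1.325]
contact_force: [-2.6, 0.6, 1.5]
opening: 0.291
```

Call:
arm_command(
  targets=[
    [0, 0.0009, 0.0003, 0, 0, 0],
    [0, 0, 0, 0, 0, 0],
  ],
)

```text
clock: 10.33
eef_pos: [492.7, 83.3, 21.2]
tcp_rot: [2.791, -0.001, 1.325]
contact_force: [-3.2, 1.2, 2.1]
opening: 0.292
```

Call:
arm_command(
  targets=[
    [0, 0.0009, 0.0003, 0, 0, 0],
    [0, 0, 0, 0, 0, 0],
  ],
)

```text
clock: 10.5
eef_pos: [493.5, 83.2, 21.2]
tcp_rot: [2.791, -0.001, 1.325]
contact_force: [-5.8, 2.9, 3.6]
opening: 0.293
```

Call:
arm_command(
  targets=[
    [0, 0.0009, 0.0003, 0, 0, 0],
    [0, 0, 0, 0, 0, 0],
  ],
)

```text
clock: 10.67
eef_pos: [494.2, 83.1, 21.2]
tcp_rot: [2.791, -0.001, 1.325]
contact_force: [-8.3, 4.8, 6.7]
opening: 0.292
```

Call:
arm_command(
  targets=[
    [0, 0.0009, 0.0003, 0, 0, 0],
    [0, 0, 0, 0, 0, 0],
  ],
)

```text
clock: 10.83
eef_pos: [494.8, 83.0, 21.2]
tcp_rot: [2.792, -0.001, 1.325]
contact_force: [-10.5, 5.5, 10.2]
opening: 0.297
```

```bash
python3 - <<'E'
from plan import *
plan(stand(-14,0,21),ori(-.35),sp=3)
f=r.grab_frame('wrist');crop(f,190,190,310,330,5,'pics/w10.png')
E
```

```text
1 local now [-11.8  -0.1  21.2] F [-10.5   5.5  10.2] open 0.29721417017675344 10.8333
[[0.0001, -0.0021, -0.0006, -0.0002, -0.0012, -0.0002]]
```

View pics/w10.png

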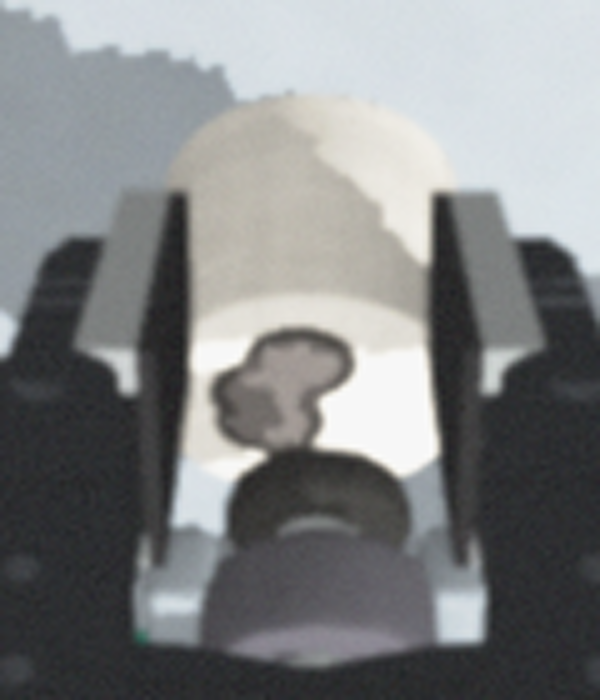

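Call:
arm_command(
  targets=[
    [0.001, 0.0005, 0.0002, 0, 0, 0],
    [0, 0, 0, 0, 0, 0],
  ],
)

```text
clock: 11.05
eef_pos: [495.0, 83.4, 21.1]
tcp_rot: [2.792, -0.0, 1.325]
contact_force: [-12.1, 4.6, 11.5]
opening: 0.291
```

Call:
arm_command(
  targets=[
    [0.001, 0.0005, 0.0002, 0, 0, 0],
    [0, 0, 0, 0, 0, 0],
  ],
)

```text
clock: 11.22
eef_pos: [495.3, 83.8, 20.9]
tcp_rot: [2.793, 0.001, 1.324]
contact_force: [-13.4, 3.4, 13.1]
opening: 0.293
```

Call:
arm_command(
  targets=[
    [0, -0.0047, -0.0017, 0, 0, 0],
    [0, -0.0094, -0.0034, 0, 0, 0],
    [0, -0.019, -0.007, 0, 0, 0],
    [0, -0.028, -0.01, 0, 0, 0],
    [0, -0.028, -0.02, 0, 0, 0],
    [0, 0, -0.035, 0, 0, 0],
    [0, 0, -0.035, 0, 0, 0],
    [0, 0, 0, 0, 0, 0],
  ],
)

```text
clock: 11.88
eef_pos: [382.1, 115.0, 94.9]
tcp_rot: [2.784, -0.006, 1.324]
contact_force: [1.3, -0.6, 0.2]
opening: 0.294
```

```bash
python3 - <<'E'
from plan import *
import pickle
plan(stand(-30,0,200),ori(-.35),sp=40)
f=r.grab_frame('wrist');crop(f,180,190,330,300,5,'pics/w11.png')
S=r.grab_frame('side');crop(S,215,160,305,245,8,'pics/s12.png')
T=r.grab_frame('top');crop(T,195,130,275,235,7,'pics/t12.png')
pickle.dump((f,S,T),open('f12.pkl','wb'))
E
```

```text
4 local now [-128.9    3.5   94.9] F [ 1.3 -0.6  0.2] open 0.2943652597883468 11.8833
[[-0.0007, 0.0324, -0.016, 0.0018, -0.0014, -0.0006], [-0.0008, 0.0323, -0.016, 0.0018, -0.0014, -0.0006], [-0.0008, 0.0323, -0.0161, 0.0018, -0.0014, -0.0006], [-0.0008, 0.0323, -0.0161, 0.0018, -0.0014, -0.0006]]
```

View pics/w11.png

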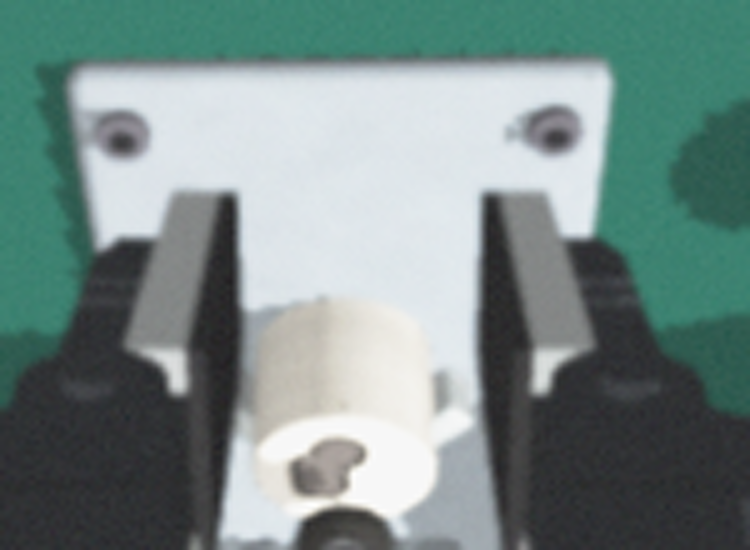

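View pics/s12.png

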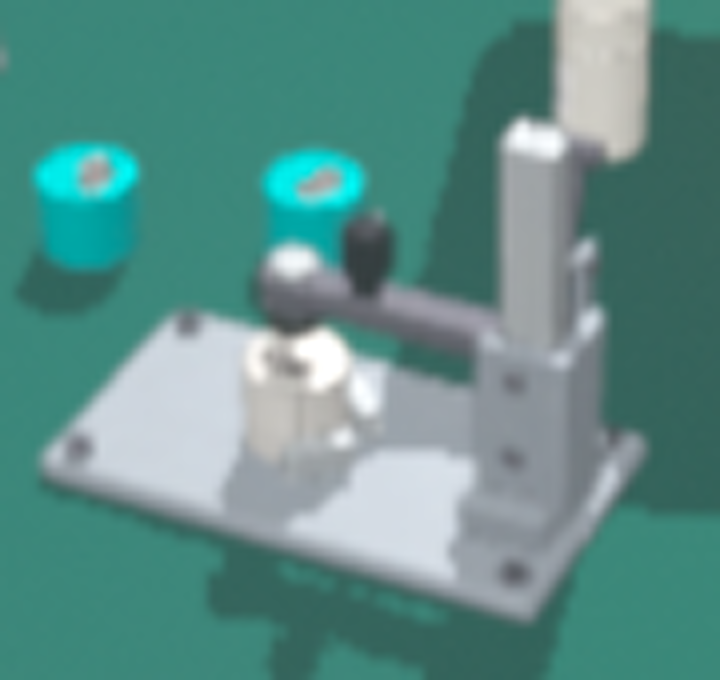

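View pics/t12.png

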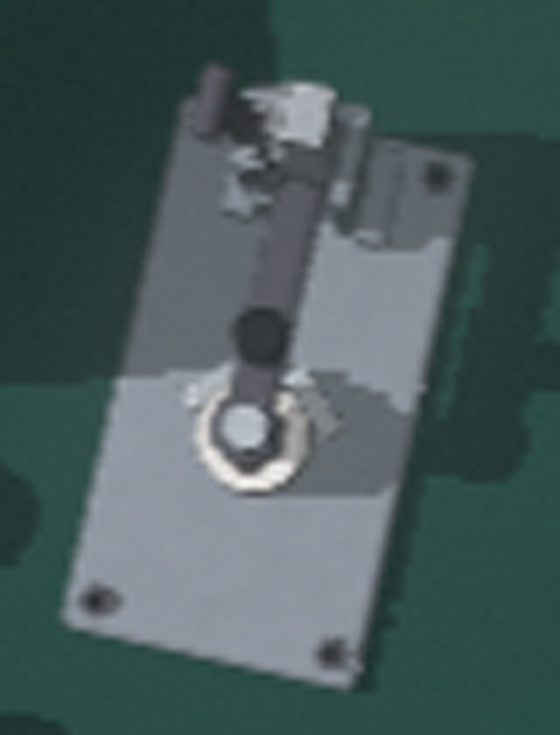

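```bash
python3 - <<'E'
from plan import *
import pickle
f,S,T=pickle.load(open('f12.pkl','rb'))
def ov(fr,u0,v0,u1,v1,k,name,fish=False):
    im=cv2.resize(fr['image'][v0:v1,u0:u1],None,fx=k,fy=k,interpolation=cv2.INTER_CUBIC)
    a=np.linspace(0,2*np.pi,80)
    for z,c in((43,(0,0,255)),(10,(255,0,0))):
        P=np.array([stand(19*np.cos(t),19*np.sin(t),z) for t in a])
        q=((proj(fr,P,fish)-[u0-.5,v0-.5])*k-.5).round().astype(int)
        cv2.polylines(im,[q.reshape(-1,1,2)],True,c,1)
    P=np.array([stand(x,y,10) for x,y in((-77,52),(-77,-52),(113,-52),(113,52))])
    q=((proj(fr,P,fish)-[u0-.5,v0-.5])*k-.5).round().astype(int)
    cv2.polylines(im,[q.reshape(-1,1,2)],True,(0,255,0),1)
    return im
A=ov(S,215,180,305,245,7,'');B=ov(T,195,150,275,235,7,'');C=ov(f,180,190,330,300,5,'',True)
cv2.imwrite('pics/oS.png',A);cv2.imwrite('pics/oT.png',B);cv2.imwrite('pics/oW.png',C)
E
```

```text
(no output)
```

View pics/oS.png

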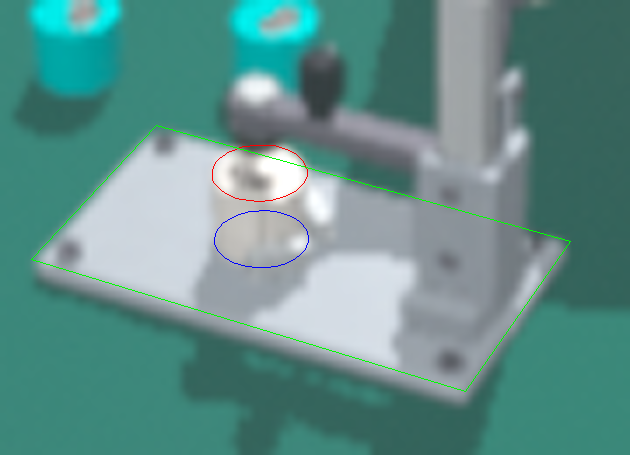

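View pics/oT.png

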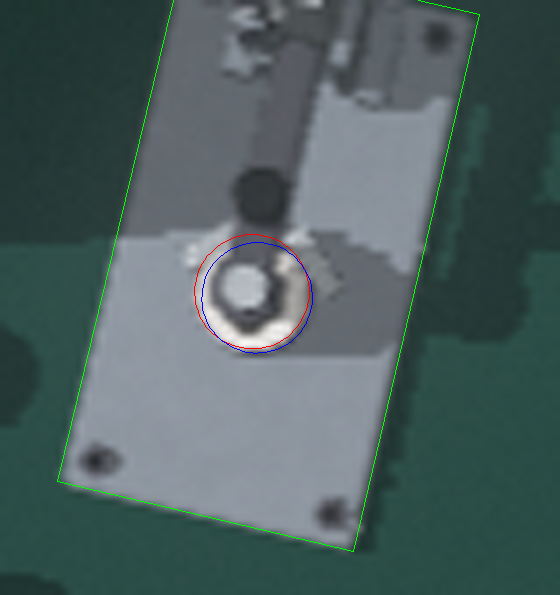

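View pics/oW.png

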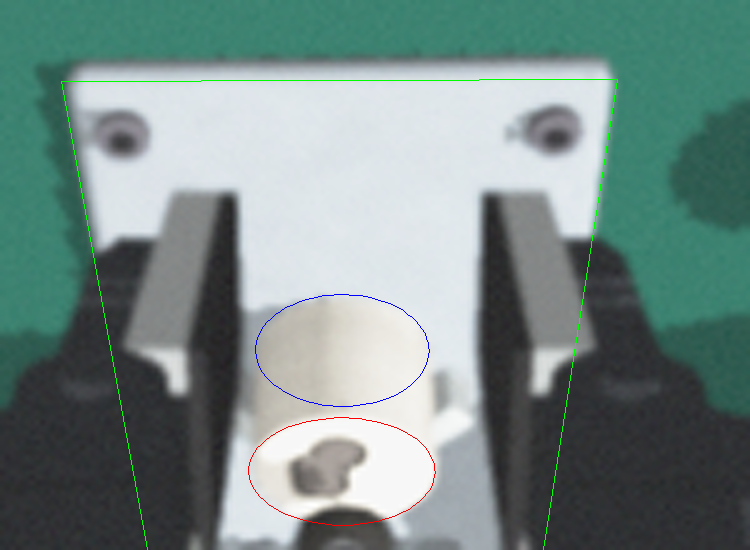

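```bash
python3 - <<'E'
from plan import *
plan(stand(0,6,250),ori(0),sp=40)
E
```

```text
6 local now [-128.1    2.    90.9] F [-0.4 -0.3 -0.4] open 0.29662998535062024 12.0333
[[0.0007, 0.0292, -0.0174, 0.0592, -0.0001, -0.0001], [0.0007, 0.0282, -0.0191, 0.0592, -0.0001, -0.0001], [0.0007, 0.027, -0.0208, 0.0592, -0.0001, -0.0001], [0.0007, 0.0257, -0.0223, 0.0592, -0.0001, -0.0001], [0.0007, 0.0243, -0.0238, 0.0592, -0.0001, -0.0001], [0.0007, 0.0229, -0.0252, 0.0592, -0.0001, -0.0001]]
```

Call:
arm_command(
  targets=[
    [0.0007, 0.0292, -0.0174, 0.0592, 0, 0],
    [0.0007, 0.0282, -0.0191, 0.0592, 0, 0],
    [0.0007, 0.027, -0.0208, 0.0592, 0, 0],
    [0.0007, 0.0257, -0.0223, 0.0592, 0, 0],
    [0.0007, 0.0243, -0.0238, 0.0592, 0, 0],
    [0.0007, 0.0229, -0.0252, 0.0592, 0, 0],
    [0, 0.03, 0, 0, 0, 0],
    [0, 0.03, 0, 0, 0, 0],
    [0, 0, 0, 0, 0, 0],
    [0, 0, 0, 0, 0, 0],
  ],
  fingers=0.06,
)

```text
clock: 12.87
eef_pos: [549.7, 70.8, 235.2]
tcp_rot: [3.106, 0.013, 1.314]
contact_force: [-1.0, -0.7, 0.7]
opening: 0.701
```

```bash
python3 - <<'E'
from plan import *
import pickle
plan(stand(90,11,200),ori(0),sp=20)
f=r.grab_frame('wrist');cv2.imwrite('pics/w13.png',cv2.resize(f['image'],None,fx=1.5,fy=1.5));pickle.dump(f,open('w13.pkl','wb'))
for P in((90,0,158),(90,-9,158),(90,9,158),(90,27,143),(79,27,138),(101,27,138)): print(P,(proj(f,stand(*P),True)*1.5).round(0))
E
```

```text
3 local now [ 44.4   1.5 235.2] F [-1.  -0.7  0.7] open 0.7009396840626109 12.8667
[[0.0035, 0.0147, 0.0122, 0.0119, 0.0043, -0.0034], [0.0034, 0.0149, 0.0121, 0.0119, 0.0043, -0.0034], [0.0033, 0.015, 0.0119, 0.0119, 0.0043, -0.0034]]
(90, 0, 158) [[377. 356.]]
(90, -9, 158) [[362. 356.]]
(90, 9, 158) [[393. 356.]]
(90, 27, 143) [[421. 345.]]
(79, 27, 138) [[421. 326.]]
(101, 27, 138) [[420. 357.]]
```

View pics/w13.png

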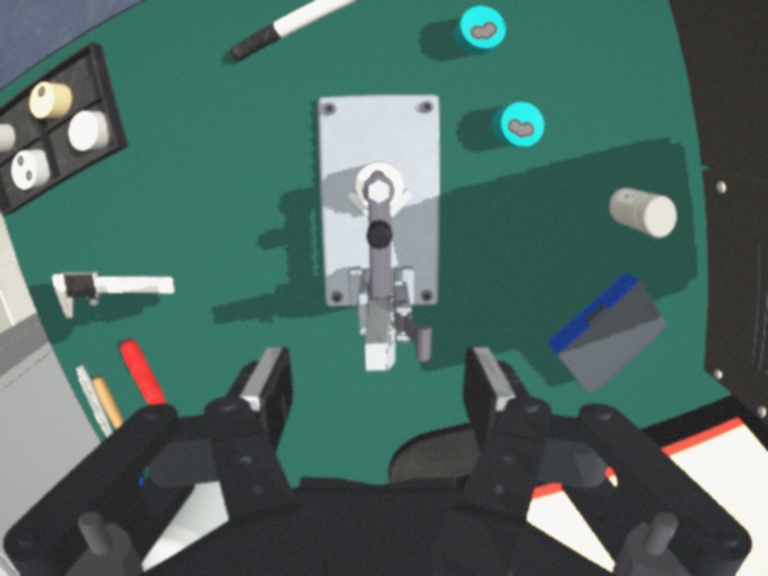

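Call:
arm_command(
  targets=[
    [0.0035, 0.0147, 0.0122, 0.0119, 0.0043, -0.0034],
    [0.0034, 0.0149, 0.0121, 0.0119, 0.0043, -0.0034],
    [0.0033, 0.015, 0.0119, 0.0119, 0.0043, -0.0034],
    [0, 0, 0, 0, 0, 0],
    [0, 0, 0, 0, 0, 0],
  ],
)

```text
clock: 13.33
eef_pos: [594.1, 70.7, 201.1]
tcp_rot: [-3.141, -0.001, 1.327]
contact_force: [-0.0, 1.3, -0.7]
opening: 0.704
```

```bash
python3 - <<'E'
from plan import *
import pickle
plan(stand(90,11,126),ori(0),sp=14)
f=r.grab_frame('wrist');cv2.imwrite('pics/w14.png',cv2.resize(f['image'],None,fx=1.5,fy=1.5))
for P in((90,0,158),(90,-9,158),(90,9,158),(90,27,143)): print(P,(proj(f,stand(*P),True)*1.5).round(0))
E
```

```text
6 local now [ 87.5  12.2 201.1] F [-0.   1.3 -0.7] open 0.7038871338096959 13.3333
[[-0.0002, 0.0004, 0.0125, -0.0, -0.0002, 0.0004], [-0.0002, 0.0004, 0.0125, -0.0, -0.0002, 0.0004], [-0.0002, 0.0004, 0.0125, -0.0, -0.0002, 0.0004], [-0.0002, 0.0004, 0.0125, -0.0, -0.0002, 0.0004], [-0.0002, 0.0004, 0.0125, -0.0, -0.0002, 0.0004], [-0.0002, 0.0004, 0.0125, -0.0, -0.0002, 0.0004]]
(90, 0, 158) [[353. 312.]]
(90, -9, 158) [[334. 312.]]
(90, 9, 158) [[371. 312.]]
(90, 27, 143) [[406. 303.]]
```

View pics/w14.png

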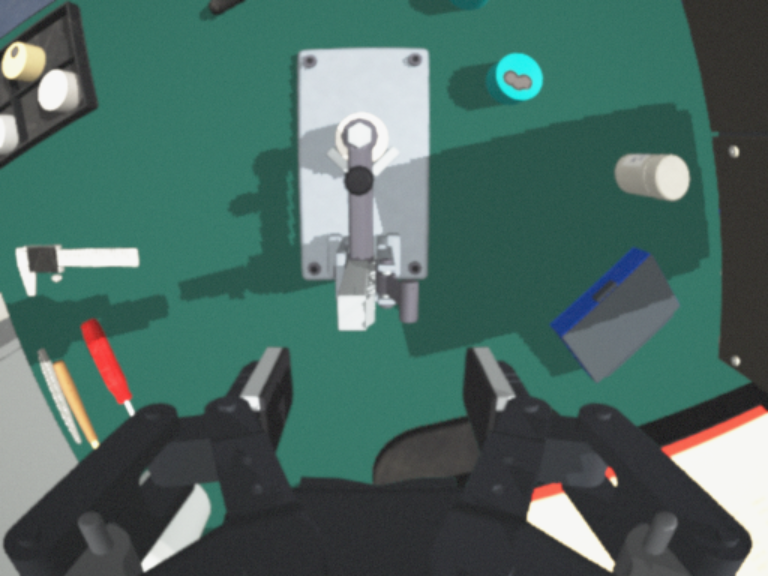

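Call:
arm_command(
  targets=[
    [0, 0.0004, 0.0125, 0, 0, 0],
    [0, 0.0004, 0.0125, 0, 0, 0],
    [0, 0.0004, 0.0125, 0, 0, 0],
    [0, 0.0004, 0.0125, 0, 0, 0],
    [0, 0.0004, 0.0125, 0, 0, 0],
    [0, 0.0004, 0.0125, 0, 0, 0],
    [0, 0, 0, 0, 0, 0],
    [0, 0, 0, 0, 0, 0],
  ],
  fingers=0.052,
)

```text
clock: 14.05
eef_pos: [597.5, 70.4, 126.9]
tcp_rot: [3.14, -0.002, 1.328]
contact_force: [0.1, -0.5, -0.2]
opening: 0.608
```

```bash
python3 - <<'E'
from plan import *
plan(stand(90,11.5,126),ori(0),sp=14)
f=r.grab_frame('wrist');cv2.imwrite('pics/w15.png',cv2.resize(f['image'],None,fx=1.5,fy=1.5))
S=r.grab_frame('side');crop(S,215,110,305,245,4,'pics/s15.png')
E
```

```text
1 local now [ 90.9  12.7 126.9] F [ 0.1 -0.5 -0.2] open 0.6080066838144715 14.05
[[-0.0012, -0.0009, 0.0009, 0.0011, -0.0024, 0.0029]]
```

View pics/w15.png

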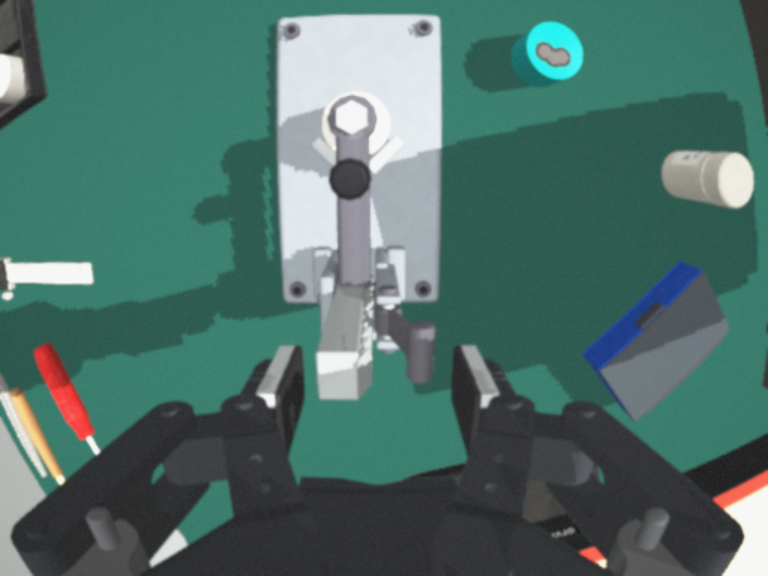

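View pics/s15.png

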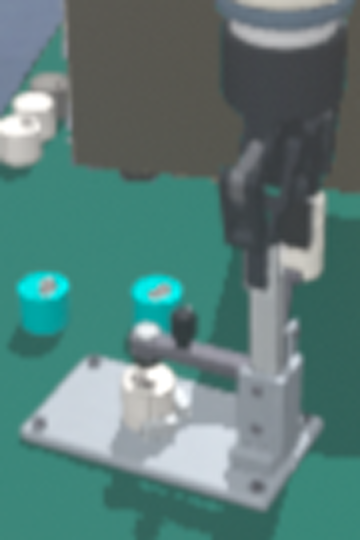

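Call:
arm_command(
  targets=[
    [-0.0007, -0.0005, 0.001, 0, 0, 0],
    [0, 0, 0, 0, 0, 0],
  ],
  fingers=0.043,
  squeeze=40,
)

```text
clock: 14.32
eef_pos: [597.8, 70.0, 127.5]
tcp_rot: [3.138, -0.003, 1.328]
contact_force: [0.3, -0.1, -0.2]
opening: 0.5
```

Call:
arm_command(
  targets=[
    [0, 0, 0, 0, 0, 0],
    [0, 0, 0, 0, 0, 0],
    [0, 0, 0, 0, 0, 0],
  ],
  fingers=0.0,
)

```text
clock: 14.57
eef_pos: [594.7, 58.2, 128.5]
tcp_rot: [3.14, 0.018, 1.333]
contact_force: [-12.9, -52.2, 24.7]
opening: 0.152
```

```bash
python3 - <<'E'
from plan import *
plan(stand(90,11.5,120),ori(0),sp=14)
f=r.grab_frame('wrist');cv2.imwrite('pics/w16.png',cv2.resize(f['image'],None,fx=1.5,fy=1.5))
S=r.grab_frame('side');crop(S,215,130,305,245,5,'pics/s16.png')
s=r.sense();print(s['opening']*85.4,s['contact_force'],s['eef_pos'])
E
```

```text
2 local now [ 91.1   0.2 128.5] F [-12.9 -52.2  24.7] open 0.1521890707013886 14.5667
[[0.0057, -0.0005, 0.0042, 0.001, 0.0088, 0.0042], [0.0057, -0.0005, 0.0042, 0.001, 0.0088, 0.0042]]
12.684209248915689 [-13.9339623  -57.59437769  24.24424436] [594.72583763  58.33678999 128.54116877]
```

View pics/w16.png

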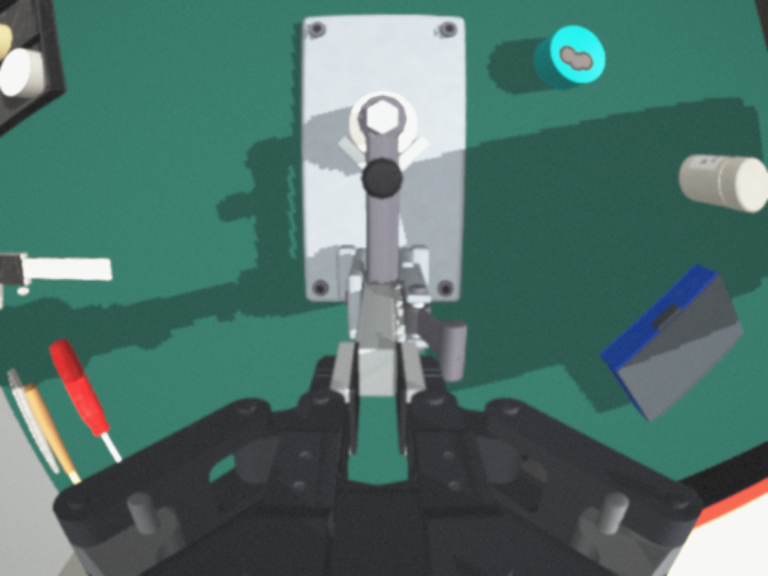

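View pics/s16.png

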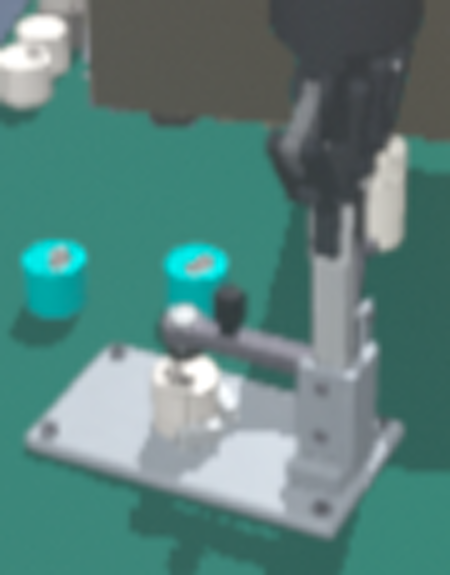

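Call:
arm_command(
  targets=[
    [-0.003, 0, 0, 0, 0, 0],
    [-0.003, 0, 0, 0, 0, 0],
    [-0.003, 0, 0, 0, 0, 0],
    [-0.0025, 0, 0, 0, 0, 0],
    [0, 0, 0, 0, 0, 0],
  ],
)

```text
clock: 15.08
eef_pos: [594.7, 57.6, 128.9]
tcp_rot: [3.138, -0.002, 1.327]
contact_force: [-7.0, -4.9, 16.2]
opening: 0.151
```

Call:
arm_command(
  targets=[
    [0, 0, 0, 0, 0, 0],
    [0, 0, 0, 0, 0, 0],
  ],
  fingers=0.0205,
)

```text
clock: 15.25
eef_pos: [595.0, 58.7, 127.6]
tcp_rot: [3.138, -0.004, 1.327]
contact_force: [0.6, -0.5, 0.2]
opening: 0.239
```

Call:
arm_command(
  targets=[
    [0, 0, -0.003, 0, 0, 0],
    [0, 0, -0.005, 0, 0, 0],
    [0, 0, -0.007, 0, 0, 0],
  ],
)

```text
clock: 15.5
eef_pos: [594.4, 58.9, 142.0]
tcp_rot: [3.139, -0.003, 1.328]
contact_force: [0.0, 0.9, 0.0]
opening: 0.242
```

```bash
python3 - <<'E'
from plan import *
f=r.grab_frame('wrist');cv2.imwrite('pics/w17.png',cv2.resize(f['image'],None,fx=1.5,fy=1.5))
S=r.grab_frame('side');crop(S,215,130,305,245,5,'pics/s17.png')
s=r.sense();print(tolocal(s['eef_pos']))
E
```

```text
[ 91.7846939    1.1834784  143.39845767]
```

View pics/w17.png

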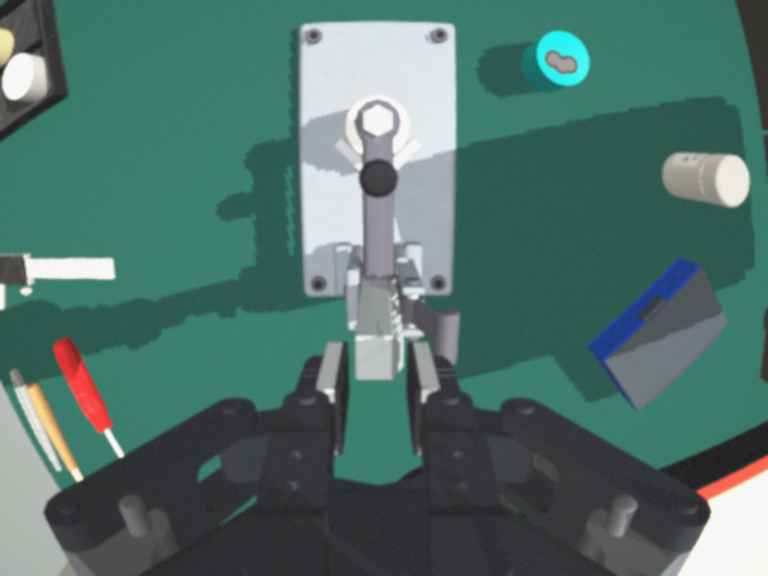

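View pics/s17.png

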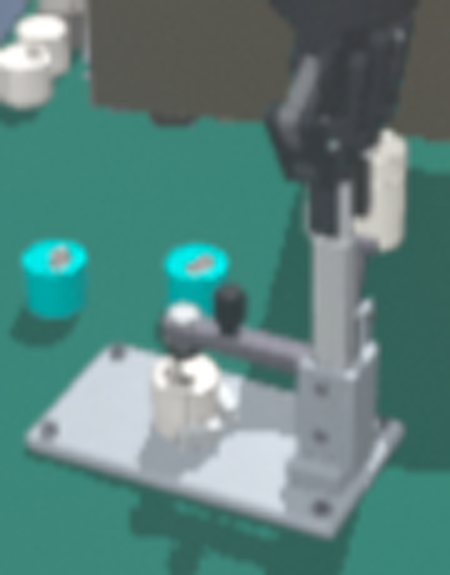

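```bash
python3 - <<'E'
from plan import *
S=r.grab_frame('side')
for z in(130,140,143,150,155): print(z,((proj(S,stand(91,-12,z))[0]-[214.5,129.5])*5).round(1))
print(((proj(S,stand(90,27,138))[0]-[214.5,129.5])*5).round(1),((proj(S,stand(90,-9,158))[0]-[214.5,129.5])*5).round(1),)
E
```

```text
130 [328.4 293.1]
140 [328.6 276.9]
143 [328.7 272. ]
150 [328.9 260.4]
155 [329.1 252.1]
[357.3 242.5] [329.8 243.8]
```

```bash
python3 - <<'E'
from plan import *
S=r.grab_frame('side'); crop(S,255,140,305,205,11,'pics/s18.png')
for z in(143,150,158,166): print(z,((proj(S,stand(91,-12,z))[0]-[254.5,139.5])*11).round(1))
f=r.grab_frame('wrist');crop(f,190,200,330,320,5,'pics/w18.png')
E
```

```text
143 [283.2 488.3]
150 [283.6 463. ]
158 [284.1 433.7]
166 [284.7 404.3]
```

View pics/s18.png

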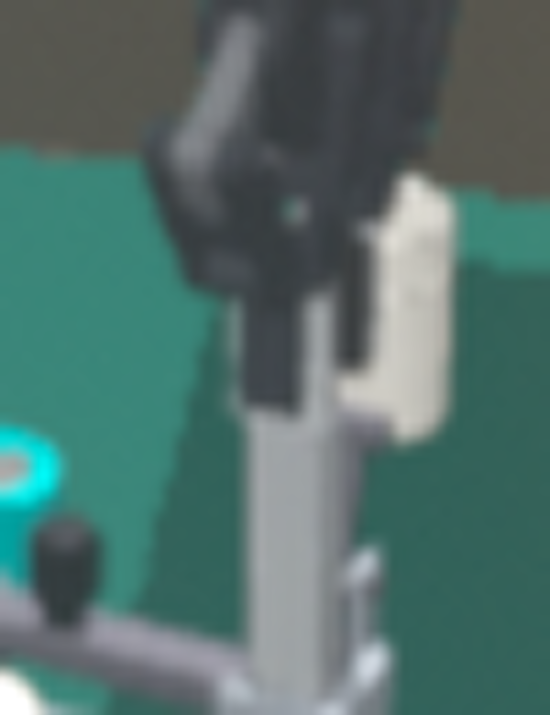

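View pics/w18.png

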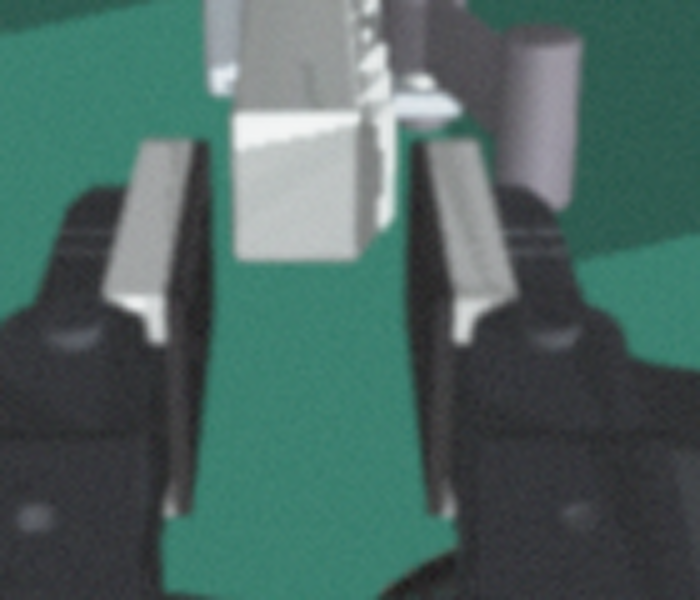

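```bash
python3 - <<'E'
from plan import *
f=r.grab_frame('wrist');s=r.sense();q=R.from_euler('xyz',s['tcp_rot'])
print(tolocal(s['eef_pos']))
for z in (0,-4,-8,-12,-16,-20,-30,-40):
  print(z,[ ((proj(f,s['eef_pos']+q.apply([x,-11,z]),True)[0]-[189.5,199.5])*5).round(0).tolist() for x in (-10,-15,10)])
print([((proj(f,stand(x,y,158),True)[0]-[189.5,199.5])*5).round(0).tolist() for x,y in((81,-9),(99,-9),(81,9),(99,9))])
E
```

```text
[ 90.83436443   0.7495265  141.86177486]
0 [[225.0, 52.0], [182.0, 52.0], [396.0, 52.0]]
-4 [[223.0, 64.0], [179.0, 64.0], [398.0, 64.0]]
-8 [[221.0, 76.0], [176.0, 76.0], [400.0, 76.0]]
-12 [[219.0, 89.0], [173.0, 89.0], [403.0, 89.0]]
-16 [[216.0, 102.0], [170.0, 102.0], [405.0, 102.0]]
-20 [[214.0, 116.0], [166.0, 116.0], [407.0, 116.0]]
-30 [[208.0, 154.0], [157.0, 154.0], [413.0, 154.0]]
-40 [[201.0, 198.0], [146.0, 197.0], [420.0, 198.0]]
[[220.0, 113.0], [223.0, 263.0], [389.0, 114.0], [385.0, 263.0]]
```

Call:
arm_command(
  targets=[
    [0.0035, 0, -0.004, 0, 0, 0],
    [0.0037, 0, 0, 0, 0, 0],
    [0.0037, 0, 0, 0, 0, 0],
    [0, 0, 0, 0, 0, 0],
  ],
  fingers=0.054,
)

```text
clock: 16.13
eef_pos: [597.5, 70.2, 146.0]
tcp_rot: [3.138, -0.003, 1.328]
contact_force: [-0.1, 0.3, 0.7]
opening: 0.632
```

Call:
arm_command(
  targets=[
    [0, 0, 0.008, 0, 0, 0],
    [0, 0, 0.01, 0, 0, 0],
    [0, 0, 0.01, 0, 0, 0],
    [0, 0, 0.008, 0, 0, 0],
    [0, 0, 0, 0, 0, 0],
    [0, 0, 0, 0, 0, 0],
  ],
)

```text
clock: 16.63
eef_pos: [596.7, 69.3, 108.9]
tcp_rot: [3.14, -0.002, 1.328]
contact_force: [-0.5, -0.0, -0.5]
opening: 0.628
```

```bash
python3 - <<'E'
from plan import *
plan(stand(90,11.5,102),ori(0),sp=14)
f=r.grab_frame('wrist');s=r.sense();q=R.from_euler('xyz',s['tcp_rot'])
S=r.grab_frame('side'); crop(S,255,140,305,205,9,'pics/s19.png')
crop(f,170,190,340,330,4,'pics/w19.png')
for z in(100,110,120,130,140,150): print(z,((proj(S,stand(91,-18,z))[0]-[254.5,139.5])*9).round(1))
for z in (0,-20,-24,-28,-32,-36,-40):
  print(z,[ ((proj(f,s['eef_pos']+q.apply([x,-11,z]),True)[0]-[169.5,189.5])*4).round(0).tolist() for x in (-27,27)])
E
```

```text
1 local now [ 90.4  11.4 108.9] F [-0.5 -0.  -0.5] open 0.6277122159444783 16.6333
[[0.0001, -0.0004, 0.0069, 0.0011, -0.0024, 0.0029]]
100 [221.  534.5]
110 [221.5 506. ]
120 [221.9 477.3]
130 [222.4 448.3]
140 [222.9 418.9]
150 [223.3 389.3]
0 [[145.0, 87.0], [515.0, 87.0]]
-20 [[123.0, 139.0], [538.0, 139.0]]
-24 [[118.0, 150.0], [543.0, 150.0]]
-28 [[113.0, 163.0], [549.0, 163.0]]
-32 [[107.0, 176.0], [554.0, 176.0]]
-36 [[102.0, 189.0], [560.0, 189.0]]
-40 [[96.0, 204.0], [566.0, 204.0]]
```

View pics/s19.png

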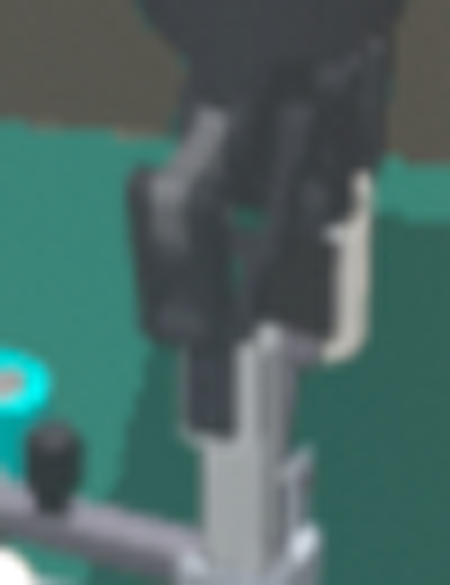

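View pics/w19.png

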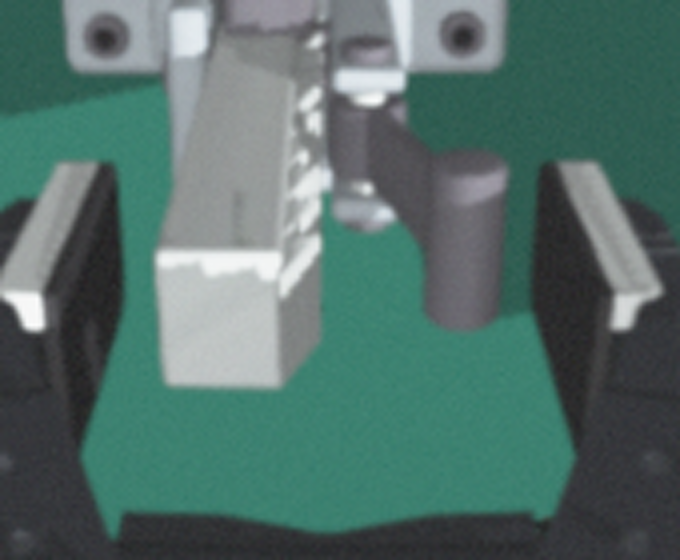

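Call:
arm_command(
  targets=[
    [0.0002, 0, 0.004, 0, 0, 0],
    [0, 0, 0.0045, 0, 0, 0],
    [0, 0, 0, 0, 0, 0],
    [0, 0, 0, 0, 0, 0],
  ],
  fingers=0.046,
)

```text
clock: 17.07
eef_pos: [597.2, 69.6, 101.2]
tcp_rot: [3.139, -0.003, 1.328]
contact_force: [0.6, -0.3, 0.1]
opening: 0.54
```

```bash
python3 - <<'E'
from plan import *
plan(stand(90,11.5,101),ori(0),sp=14)
f=r.grab_frame('wrist');s=r.sense();q=R.from_euler('xyz',s['tcp_rot'])
S=r.grab_frame('side'); crop(S,255,140,305,205,9,'pics/s20.png')
crop(f,170,190,340,330,4,'pics/w20.png')
E
```

```text
1 local now [ 90.8  11.9 101.2] F [ 0.6 -0.3  0.1] open 0.5400192833800362 17.0667
[[-0.0004, -0.0008, 0.0002, 0.0025, -0.0029, 0.0029]]
```

View pics/w20.png

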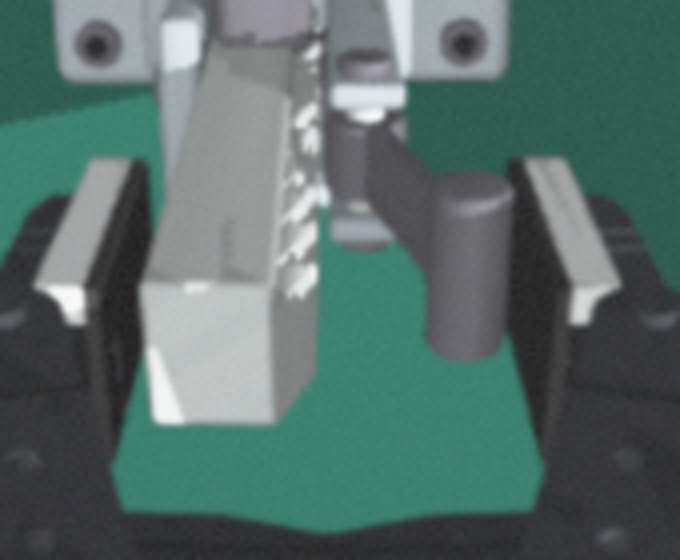

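View pics/s20.png

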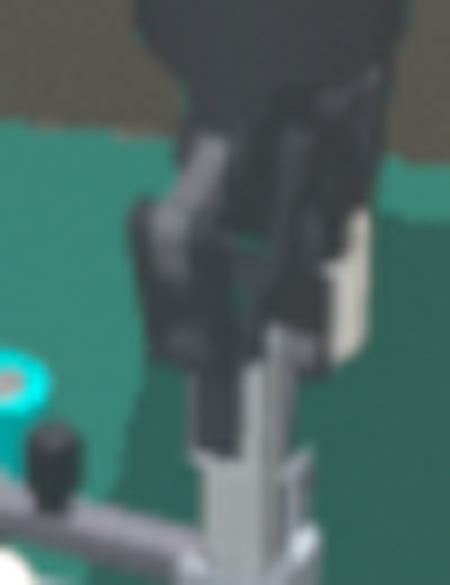

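Call:
arm_command(
  targets=[
    [0, 0, 0, 0, 0, 0],
    [0, 0, 0, 0, 0, 0],
    [0, 0, 0, 0, 0, 0],
  ],
  fingers=0.0,
  squeeze=40,
)

```text
clock: 17.42
eef_pos: [596.7, 65.9, 101.7]
tcp_rot: [3.139, 0.003, 1.329]
contact_force: [-2.7, -20.8, 5.2]
opening: 0.352
```

```bash
python3 - <<'E'
from plan import *
plan(stand(90,11.5,101),ori(0),sp=14)
f=r.grab_frame('wrist');crop(f,170,190,340,330,4,'pics/w21.png')
S=r.grab_frame('side'); crop(S,215,140,305,245,6,'pics/s21.png')
s=r.sense(); print(s['opening']*85.4,s['contact_force'],s['eef_pos'])
E
```

```text
1 local now [ 91.2   8.2 101.7] F [ -2.7 -20.8   5.2] open 0.35224375547629727 17.4167
[[0.0033, -0.0011, 0.0006, 0.0028, 0.0027, 0.0044]]
30.071293738057115 [ -3.32925439 -20.38254907   3.91147862] [596.68262938  65.92010299 101.62846448]
```

View pics/w21.png

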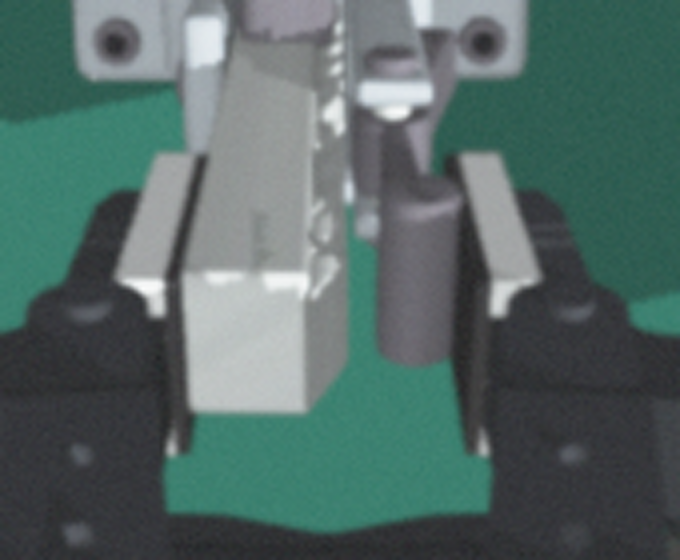

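View pics/s21.png

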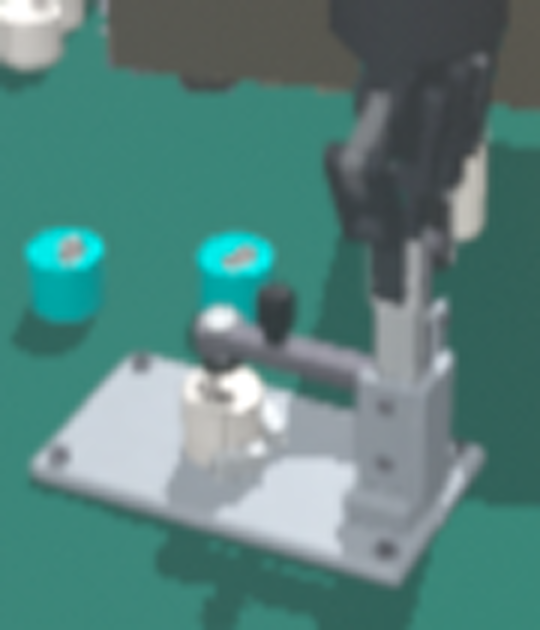

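```bash
cat > rh.py <<'E'
from plan import *
import pickle
def shift(S,S0=None):
    # vertical px shift of knob/foot area relative to h=30 reference frame
    _,R0,_=pickle.load(open('f12.pkl','rb'))
    out=[]
    for (u0,v0,u1,v1) in ((256,183,268,199),(246,190,258,203)):
        t=cv2.resize(R0['image'][v0:v1,u0:u1],None,fx=8,fy=8,interpolation=cv2.INTER_CUBIC)
        im=cv2.resize(S['image'][v0-4:v1+10,u0-2:u1+2],None,fx=8,fy=8,interpolation=cv2.INTER_CUBIC)
        m=cv2.matchTemplate(im,t,cv2.TM_CCOEFF_NORMED); _,v,_,l=cv2.minMaxLoc(m); out.append((round(v,3),(l[0]/8-2,l[1]/8-4)))
    a=proj(S,stand(28,0,96))[0];b=proj(S,stand(28,0,86))[0]
    return out,[round(o[1][1]/((b-a)[1]/10),1) for o in out]
if __name__=='__main__':
    S=r.grab_frame('side'); print(shift(S)); print(r.sense()['contact_force'],r.sense()['opening'])
E
python3 rh.py
```

```text
([(0.991, (0.0, 0.25)), (0.988, (0.0, 0.375))], [np.float64(0.8), np.float64(1.2)])
[ -3.64731803 -19.73361117   3.73184757] 0.35325828397684844
```

Call:
arm_command(
  targets=[
    [0, 0, 0.0003, 0, 0, 0],
    [0, 0, 0.0005, 0, 0, 0],
    [0, 0, 0.0005, 0, 0, 0],
    [0, 0, 0.0005, 0, 0, 0],
  ],
)

```text
clock: 17.9
eef_pos: [596.8, 65.9, 100.9]
tcp_rot: [3.139, 0.002, 1.329]
contact_force: [-8.9, -20.9, 18.4]
opening: 0.355
```

Call:
arm_command(
  targets=[
    [0, 0, 0.0005, 0, 0, 0],
    [0, 0, 0.0005, 0, 0, 0],
    [0, 0, 0.0005, 0, 0, 0],
    [0, 0, 0.0005, 0, 0, 0],
  ],
)

```text
clock: 18.23
eef_pos: [596.8, 66.0, 98.9]
tcp_rot: [3.139, 0.002, 1.329]
contact_force: [-9.1, -20.7, 18.8]
opening: 0.35
```

```bash
python3 rh.py; python3 -c "
from plan import *
print(tolocal(r.sense()['eef_pos']))"
```

```text
([(0.972, (-0.125, 0.875)), (0.938, (0.125, 1.125))], [np.float64(2.9), np.float64(3.7)])
[ -6.85471481 -20.46384733  15.03202945] 0.35026889541482215
[91.25225924  8.21159599 98.88566116]
```

Call:
arm_command(
  targets=[
    [0, 0, 0.0006, 0, 0, 0],
    [0, 0, 0.0006, 0, 0, 0],
    [0, 0, 0.0006, 0, 0, 0],
    [0, 0, 0.0006, 0, 0, 0],
    [0, 0, 0.0006, 0, 0, 0],
  ],
)

```text
clock: 18.7
eef_pos: [596.8, 66.0, 95.9]
tcp_rot: [3.139, 0.002, 1.329]
contact_force: [-8.9, -21.2, 20.3]
opening: 0.357
```

```bash
python3 rh.py; python3 - <<'E'
from plan import *
print(tolocal(r.sense()['eef_pos']))
S=r.grab_frame('side'); crop(S,225,165,305,245,8,'pics/s22.png')
E
```

```text
([(0.93, (-0.125, 1.75)), (0.818, (0.25, 1.875))], [np.float64(5.7), np.float64(6.1)])
[ -7.80002534 -20.47058203  14.08581563] 0.351867371190111
[91.23289081  8.18711116 95.869388  ]
```

View pics/s22.png

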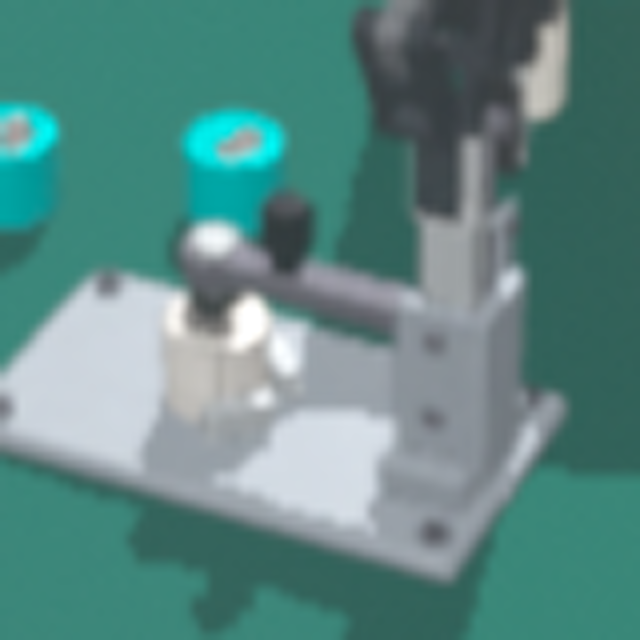

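Call:
arm_command(
  targets=[
    [0, 0, 0.0005, 0, 0, 0],
    [0, 0, 0.0005, 0, 0, 0],
    [0, 0, 0.0005, 0, 0, 0],
    [0, 0, 0.0005, 0, 0, 0],
  ],
)

```text
clock: 19.13
eef_pos: [596.8, 66.0, 93.9]
tcp_rot: [3.139, 0.002, 1.329]
contact_force: [-6.9, -20.7, 17.7]
opening: 0.35
```

Call:
arm_command(
  targets=[
    [0, 0, 0.0005, 0, 0, 0],
    [0, 0, 0.0005, 0, 0, 0],
    [0, 0, 0.0005, 0, 0, 0],
  ],
)

```text
clock: 19.38
eef_pos: [596.8, 66.0, 92.4]
tcp_rot: [3.139, 0.002, 1.329]
contact_force: [-6.4, -20.6, 15.6]
opening: 0.348
```

Call:
arm_command(
  targets=[
    [0, 0, 0.0004, 0, 0, 0],
    [0, 0, 0.0004, 0, 0, 0],
  ],
)

```text
clock: 19.55
eef_pos: [596.8, 66.0, 91.7]
tcp_rot: [3.139, 0.002, 1.329]
contact_force: [-9.9, -20.8, 19.5]
opening: 0.354
```

```bash
python3 rh.py; python3 - <<'E'
from plan import *
print(tolocal(r.sense()['eef_pos']))
S=r.grab_frame('side'); crop(S,235,175,285,225,12,'pics/s23.png')
E
```

```text
([(0.896, (-0.125, 3.25)), (0.705, (0.5, 3.25))], [np.float64(10.6), np.float64(10.6)])
[ -8.16186986 -20.64574606  16.25749612] 0.3516416481083436
[91.23514127  8.20712407 91.7490617 ]
```

View pics/s23.png

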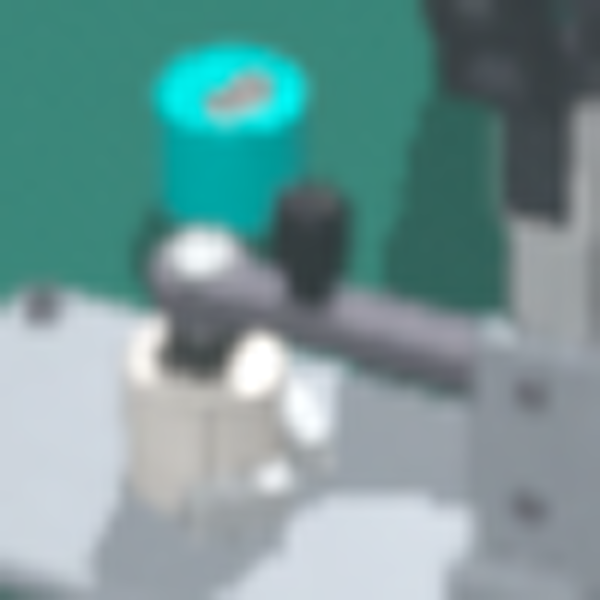

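Call:
arm_command(
  targets=[
    [0, 0, 0.00025, 0, 0, 0],
    [0, 0, 0.00025, 0, 0, 0],
  ],
)

```text
clock: 19.82
eef_pos: [596.8, 66.0, 91.2]
tcp_rot: [3.139, 0.002, 1.329]
contact_force: [-8.5, -19.9, 18.9]
opening: 0.354
```

Call:
arm_command(
  targets=[
    [0, 0, 0.00025, 0, 0, 0],
    [0, 0, 0.00025, 0, 0, 0],
  ],
)

```text
clock: 19.98
eef_pos: [596.8, 65.9, 90.8]
tcp_rot: [3.139, 0.002, 1.329]
contact_force: [-8.3, -20.8, 18.4]
opening: 0.353
```

Call:
arm_command(
  targets=[
    [0, 0, 0.00025, 0, 0, 0],
    [0, 0, 0.00025, 0, 0, 0],
  ],
)

```text
clock: 20.15
eef_pos: [596.8, 66.0, 90.3]
tcp_rot: [3.139, 0.002, 1.329]
contact_force: [-7.3, -20.7, 17.3]
opening: 0.353
```

Call:
arm_command(
  targets=[
    [0, 0, 0.00025, 0, 0, 0],
    [0, 0, 0.00025, 0, 0, 0],
  ],
)

```text
clock: 20.32
eef_pos: [596.8, 66.0, 89.8]
tcp_rot: [3.139, 0.002, 1.329]
contact_force: [-7.1, -20.3, 16.4]
opening: 0.348
```

```bash
python3 rh.py; python3 - <<'E'
from plan import *
S=r.grab_frame('side'); crop(S,235,175,285,225,12,'pics/s24.png')
f=r.grab_frame('wrist');crop(f,200,40,300,140,6,'pics/w24.png')
E
```

```text
([(0.892, (-0.125, 3.875)), (0.693, (0.5, 3.875))], [np.float64(12.7), np.float64(12.7)])
[ -7.49023869 -21.05330353  16.99101353] 0.3482969176706742
```

View pics/s24.png

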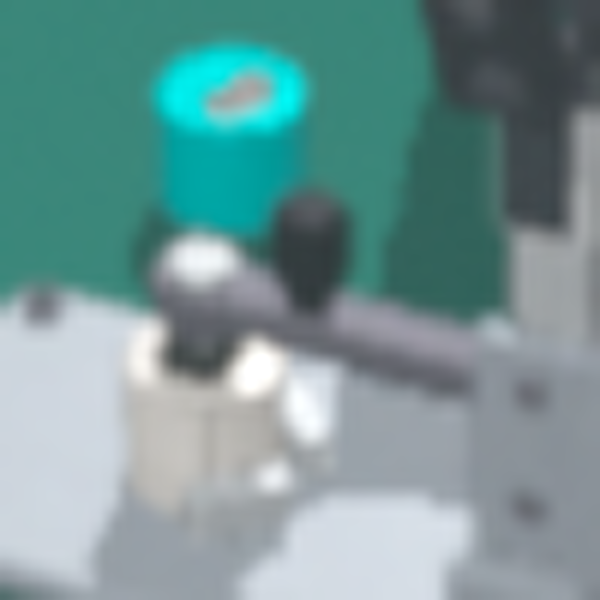

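```bash
python3 - <<'E'
from plan import *
S=r.grab_frame('side')
for z in (43,45,47,50):
    q=(proj(S,np.array([stand(10*np.cos(t),10*np.sin(t),z) for t in np.linspace(0,6.28,60)]))-[234.5,174.5])*12
    print(z,q.max(0).round(0),q.min(0).round(0))
E
```

```text
43 [248. 382.] [162. 331.]
45 [248. 375.] [162. 324.]
47 [248. 368.] [162. 317.]
50 [248. 357.] [161. 307.]
```

Call:
arm_command(
  targets=[
    [0, 0, 0.00025, 0, 0, 0],
    [0, 0, 0.00025, 0, 0, 0],
  ],
)

```text
clock: 20.68
eef_pos: [596.8, 66.0, 89.7]
tcp_rot: [3.139, 0.002, 1.329]
contact_force: [-10.3, -20.2, 24.3]
opening: 0.35
```

Call:
arm_command(
  targets=[
    [0, 0, 0.00025, 0, 0, 0],
    [0, 0, 0.00025, 0, 0, 0],
  ],
)

```text
clock: 20.85
eef_pos: [596.8, 65.9, 89.6]
tcp_rot: [3.139, 0.002, 1.329]
contact_force: [-11.6, -21.1, 26.9]
opening: 0.348
```

Call:
arm_command(
  targets=[
    [0, 0, -0.0004, 0, 0, 0],
    [0, 0, 0, 0, 0, 0],
  ],
)

```text
clock: 21.02
eef_pos: [596.8, 66.0, 89.7]
tcp_rot: [3.138, 0.002, 1.329]
contact_force: [-9.4, -21.6, 20.9]
opening: 0.355
```

Call:
arm_command(
  targets=[
    [0, 0, -0.0004, 0, 0, 0],
    [0, 0, 0, 0, 0, 0],
  ],
)

```text
clock: 21.18
eef_pos: [596.8, 65.9, 89.7]
tcp_rot: [3.139, 0.002, 1.329]
contact_force: [-7.8, -20.4, 17.5]
opening: 0.351
```

```bash
python3 rh.py; python3 - <<'E'
from plan import *
S=r.grab_frame('side'); crop(S,235,175,285,225,12,'pics/s25.png')
print(r.sense()['eef_pos'])
E
```

```text
([(0.892, (-0.125, 3.875)), (0.697, (0.5, 3.875))], [np.float64(12.7), np.float64(12.7)])
[ -9.02243764 -20.74006775  18.61126519] 0.3502118203014482
[596.7901993   65.92622095  89.68270469]
```

View pics/s25.png

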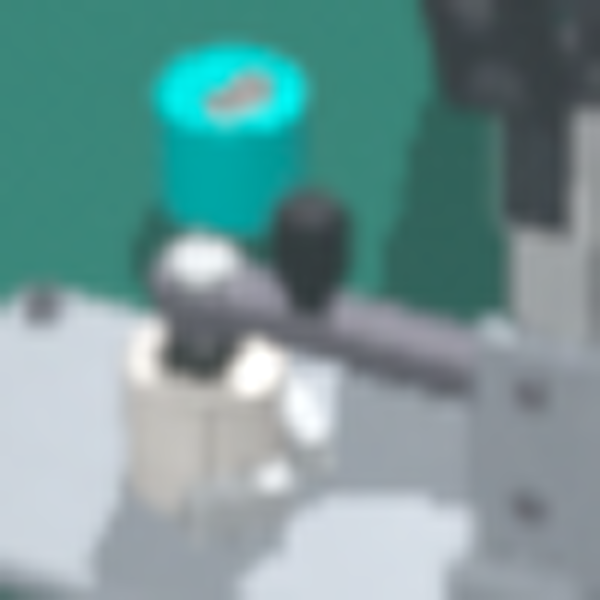

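```bash
python3 - <<'E'
from plan import *
S=r.grab_frame('side')
for rr,z in ((19,43),(19,10),(10,43)):
    q=(proj(S,np.array([stand(rr*np.cos(t),rr*np.sin(t),z) for t in np.linspace(0,6.28,90)]))-[234.5,174.5])*12
    print(rr,z,q.max(0).round(0),q.min(0).round(0))
crop(S,240,192,265,220,24,'pics/s26.png')
f=r.grab_frame('wrist');crop(f,205,50,285,120,9,'pics/w26.png')
E
```

```text
19 43 [287. 405.] [123. 309.]
19 10 [289. 519.] [128. 421.]
10 43 [248. 382.] [162. 331.]
```

View pics/s26.png

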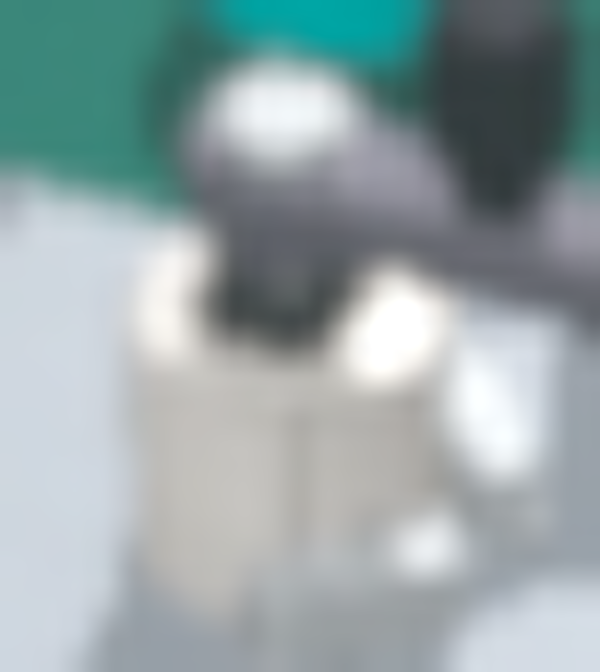

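View pics/w26.png

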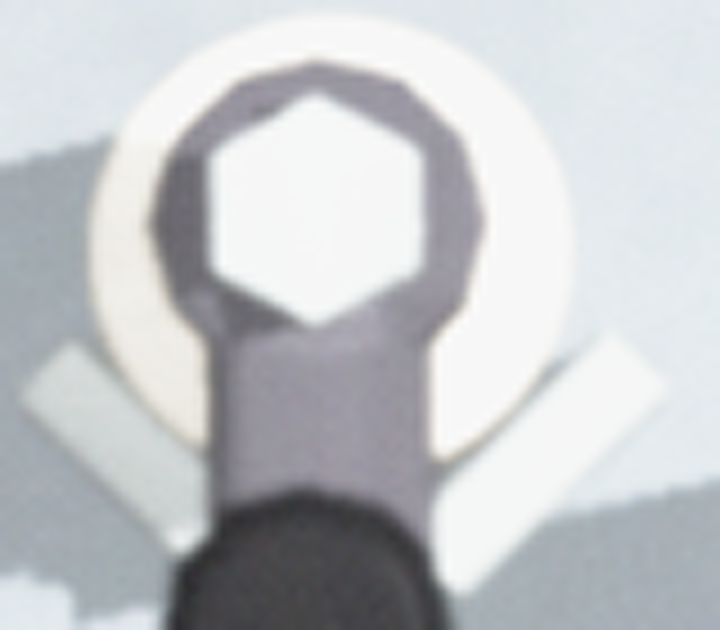

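Call:
arm_command(
  targets=[
    [-0.0007, 0, -0.0002, 0, 0, 0],
    [-0.0007, 0, 0, 0, 0, 0],
    [-0.0007, 0, 0, 0, 0, 0],
    [0, 0, 0, 0, 0, 0],
  ],
)

```text
clock: 21.72
eef_pos: [596.8, 65.9, 89.8]
tcp_rot: [3.138, -0.001, 1.328]
contact_force: [-5.8, -10.0, 12.9]
opening: 0.353
```

Call:
arm_command(
  targets=[
    [-0.0006, 0, -0.0002, 0, 0, 0],
    [-0.0006, 0, -0.0001, 0, 0, 0],
    [-0.0005, 0, 0, 0, 0, 0],
    [0, 0, 0, 0, 0, 0],
  ],
)

```text
clock: 22.05
eef_pos: [596.8, 65.9, 89.8]
tcp_rot: [3.138, -0.003, 1.328]
contact_force: [-3.3, -0.2, 9.8]
opening: 0.351
```

```bash
python3 rh.py
```

```text
([(0.892, (-0.125, 3.875)), (0.698, (0.5, 3.875))], [np.float64(12.7), np.float64(12.7)])
[-3.20691536 -0.44179779  9.06768375] 0.3524735900212963
```

Call:
arm_command(
  targets=[
    [0, 0, -0.0003, 0, 0, 0],
    [0, 0, 0, 0, 0, 0],
  ],
)

```text
clock: 22.27
eef_pos: [596.8, 65.9, 89.9]
tcp_rot: [3.138, -0.003, 1.328]
contact_force: [-2.5, -0.9, 7.9]
opening: 0.352
```

Call:
arm_command(
  targets=[
    [0, 0, 0, 0, 0, 0],
    [0, 0, 0, 0, 0, 0],
    [0, 0, 0, 0, 0, 0],
  ],
  fingers=0.055,
)

```text
clock: 22.52
eef_pos: [596.6, 65.9, 89.0]
tcp_rot: [3.139, -0.003, 1.328]
contact_force: [0.2, 0.6, -0.4]
opening: 0.648
```

```bash
python3 rh.py; python3 - <<'E'
from plan import *
s=r.sense();print(tolocal(s['eef_pos']))
f=r.grab_frame('wrist');crop(f,170,190,340,330,4,'pics/w27.png')
E
```

```text
([(0.892, (-0.125, 3.875)), (0.691, (0.5, 3.875))], [np.float64(12.7), np.float64(12.7)])
[ 0.61580179 -0.55761249 -0.33109982] 0.6448485597055122
[91.05067031  8.06474785 88.9385393 ]
```

View pics/w27.png

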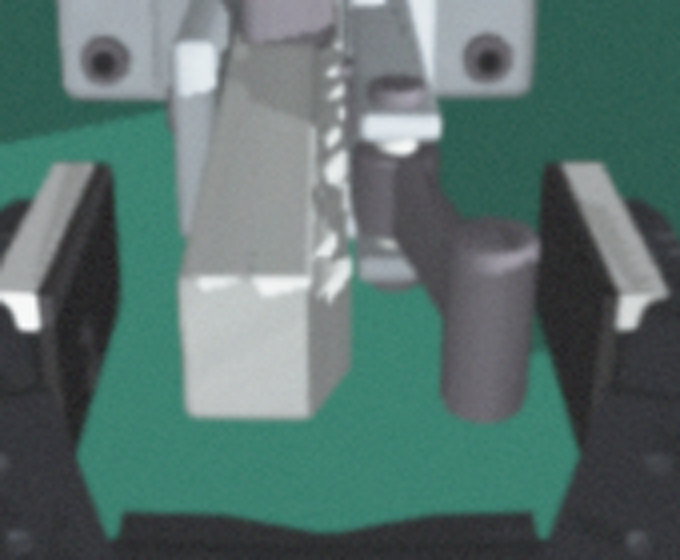

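Call:
arm_command(
  targets=[
    [0.003, 0, 0, 0, 0, 0],
    [0, 0, -0.01, 0, 0, 0],
    [0, 0, -0.02, 0, 0, 0],
    [0, 0, -0.03, 0, 0, 0],
    [0, 0, -0.03, 0, 0, 0],
    [0, 0, -0.03, 0, 0, 0],
    [0, 0, 0, 0, 0, 0],
    [0, 0, 0, 0, 0, 0],
    [0, 0, 0, 0, 0, 0],
  ],
)

```text
clock: 23.37
eef_pos: [596.6, 68.6, 209.0]
tcp_rot: [3.139, -0.003, 1.328]
contact_force: [0.5, -0.2, -1.3]
opening: 0.647
```

```bash
python3 rh.py; python3 - <<'E'
from plan import *
s=r.sense();print(tolocal(s['eef_pos']),s['clock'],s['qvel'].round(3))
f=r.grab_frame('wrist');cv2.imwrite('pics/w28.png',cv2.resize(f['image'],None,fx=1.5,fy=1.5))
S=r.grab_frame('side'); crop(S,205,155,305,245,7,'pics/s28.png')
E
```

```text
([(0.89, (-0.125, 3.875)), (0.691, (0.5, 3.875))], [np.float64(12.7), np.float64(12.7)])
[0.11266183 0.26169513 0.09999734] 0.6399860447558013
[ 89.97260387  10.60093215 208.17998375] 23.4167 [ 0.001  0.016  0.008  0.002  0.    -0.001]
```

View pics/w28.png

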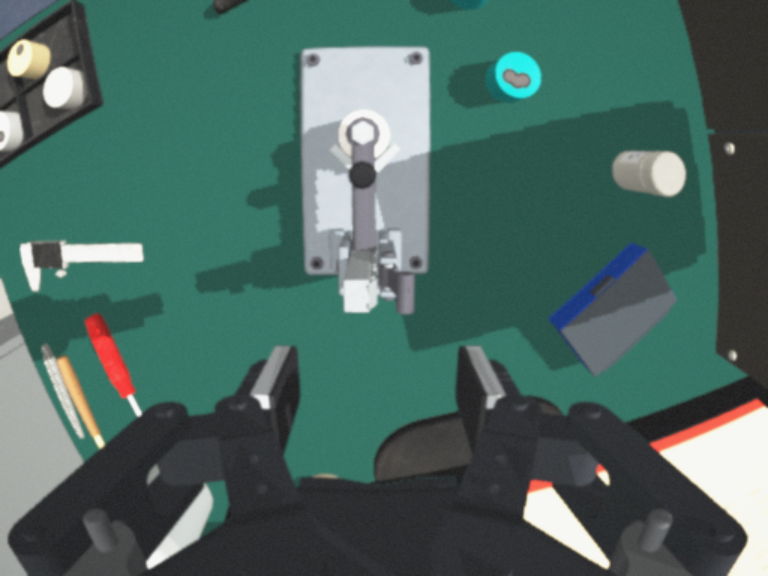

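View pics/s28.png

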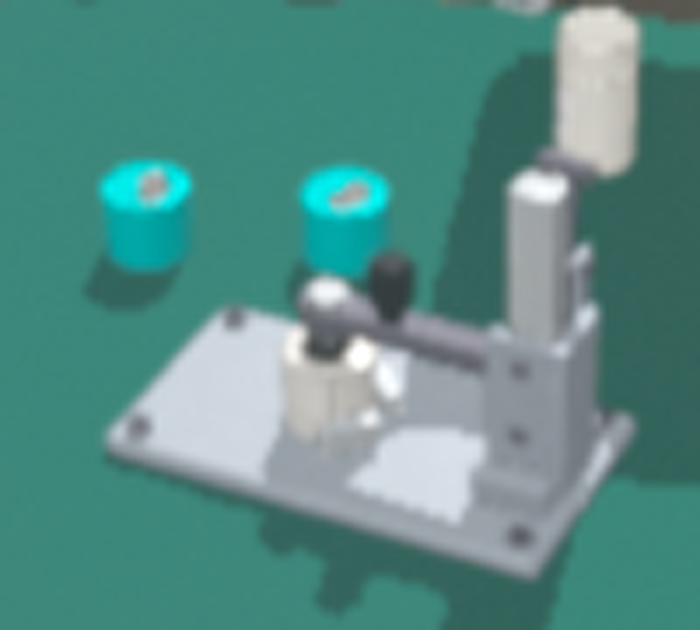

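```bash
python3 -c "
from rig import r
print(r.sign_off())"
```

```text
the job is handed in; nothing more can be done
None
```

I lifted the rail to its top tooth, pushed the sample home, lowered the foot onto it and let go. I then handed the job in at about 23.4 s of the 61 s limit. No verdict was reported.

**Steps**
- **Rail:** I pulled it up by the knob to about 32 mm and released it. The side view showed the pawl holding it at about 30 mm.
- **Sample:** I pushed it along the plate with tilted, half-open fingers into the vee. The sideways forces balanced at about 14 N of push.
- **Lowering:** I squeezed the thumb lever and the rail together and lowered the rail slowly. Contact came at h ≈ 17 mm, with about 10 N on the foot, estimated from the rise in wrist force. I took the side and downward loads off before opening the fingers.

**Last checks**
- The sample touches both vee walls in the close wrist view and matches the predicted seat outline within about 1 mm.
- The foot sits on the sample in the side view, and the rail did not move when released or after the arm withdrew.
- The arm is clear with about 0 N on it. The jar and the caliper were never touched.

**What went wrong or disagreed**
- **Missed pinch:** the first pinch missed the thumb bar and gripped only the rail. The wrist force reached about 60 N. The rail stayed on its tooth, so I backed out and tried again lower.
- **Fingertips:** in the pictures they stood about 24 mm short of the reported TCP.
- **Small settle:** the rail dropped about 1 mm when the pawl came free. I had no reading of its speed at that moment.
- **Not measured:** I had no direct reading of the final force of the foot on the sample.

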